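# Load the bottle roller and stand the fallen buffer bottles up

## Task

Get this mixing bench ready for its next run: stand every fallen buffer bottle upright in the steel tray, its foot up against the splash wall, and lay every standing sample bottle on its side in a bed of its own between two rollers of the bottle roller, foot against the end plate and cap overhanging the front. Only when all the bottles are in place, push the roller's lock slide fully home to its end stop. Leave the mouse, the tip box and the carton where they are.

Things in the scene. Friction and masses are not known exactly. Their poses are not given: they have to be found in the camera images.
- tray: Steel spill tray, fixed; origin on the bench, x from its open front to the wall, z up. Floor plate 6 mm thick (top at z 6 mm), x -180 to 110 mm, y -175 to 175 mm; 14 mm kerbs on its sides at y +-172 mm. The splash wall stands across its +x side: front face at x 100 mm, 10 mm thick, top 95 mm above the bench.
- roller: White bottle roller, fixed; origin on the bench, x from front to rear. 310 mm wide. Five fixed grey rollers, 36 mm diameter, along x (-39 to 45 mm), axes 45 mm up, at y -128, -64, 0, 64, 128 mm. Front plate x -46 to -38 mm, 40 mm high; free bench ahead of it, where caps overhang. End plate: face at x 45 mm, 10 mm thick, 92 mm high. Behind it a deck 60 mm high to x 115 mm with the lock slide.
- lock (a joint): Lock slide of the bottle roller, in m: 0 to 0.10, sliding along the roller's +y; 0.10 is the end stop where it is fully home. Friction 2 N, it stays where it is left.
- lock_grip (a point): Middle of the lock slide's grip: a black upright block 40 mm (roller x) by 24 mm (roller y) by 45 mm high on the rear deck, its foot 61 mm and its top 106 mm above the bench. Small posts that stand at the track's ends are look only.
- buffer1: Square white buffer bottle, 165 mm tall, 0.3 kg. Origin: centre of its underside; z axis from foot to cap. Body 64 x 64 mm, 115 mm high; sloping shoulder; blue round cap 40 mm diameter from 135 to 165 mm. Starts fallen on a flat side in the tray, foot towards the splash wall, cap towards the tray's open front. May be absent (None).
- buffer2: Square white buffer bottle, 165 mm tall, 0.3 kg. Origin: centre of its underside; z axis from foot to cap. Body 64 x 64 mm, 115 mm high; sloping shoulder; blue round cap 40 mm diameter from 135 to 165 mm. Starts fallen on a flat side in the tray, foot towards the splash wall, cap towards the tray's open front. May be absent (None).
- buffer3: Square white buffer bottle, 165 mm tall, 0.3 kg. Origin: centre of its underside; z axis from foot to cap. Body 64 x 64 mm, 115 mm high; sloping shoulder; blue round cap 40 mm diameter from 135 to 165 mm. Starts fallen on a flat side in the tray, foot towards the splash wall, cap towards the tray's open front. May be absent (None).
- sample1: Round white sample bottle with flat foot, 125 mm tall, 40 mm diameter up to 88 mm, 0.12 kg; blue cap 34 mm diameter from 98 to 125 mm. Origin: centre of its underside; z axis from foot to cap. Starts standing on the bench. May be absent (None).
- sample2: Round white sample bottle with flat foot, 125 mm tall, 40 mm diameter up to 88 mm, 0.12 kg; blue cap 34 mm diameter from 98 to 125 mm. Origin: centre of its underside; z axis from foot to cap. Starts standing on the bench. May be absent (None).
- sample3: Round white sample bottle with flat foot, 125 mm tall, 40 mm diameter up to 88 mm, 0.12 kg; blue cap 34 mm diameter from 98 to 125 mm. Origin: centre of its underside; z axis from foot to cap. Starts standing on the bench. May be absent (None).
- sample4: Round white sample bottle with flat foot, 125 mm tall, 40 mm diameter up to 88 mm, 0.12 kg; blue cap 34 mm diameter from 98 to 125 mm. Origin: centre of its underside; z axis from foot to cap. Starts standing on the bench. May be absent (None).
- place1 (a point): Bed 1 of 4 of the roller (roller y -96 mm): where the centre of the foot of a sample bottle lies when the bottle lies on its side between two rollers, foot touching the end plate, cap to the front; 65.5 mm above the bench.
- place2 (a point): Bed 2 of 4 of the roller (roller y -32 mm): where the centre of the foot of a sample bottle lies when the bottle lies on its side between two rollers, foot touching the end plate, cap to the front; 65.5 mm above the bench.
- place3 (a point): Bed 3 of 4 of the roller (roller y 32 mm): where the centre of the foot of a sample bottle lies when the bottle lies on its side between two rollers, foot touching the end plate, cap to the front; 65.5 mm above the bench.
- place4 (a point): Bed 4 of 4 of the roller (roller y 96 mm): where the centre of the foot of a sample bottle lies when the bottle lies on its side between two rollers, foot touching the end plate, cap to the front; 65.5 mm above the bench.
- mouse: Bystander: grey computer mouse 100 x 58 x 35 mm, origin centre of underside.
- tipbox: Bystander: pipette tip box 85 x 125 x 80 mm, origin centre of underside.
- carton: Bystander: blue and white carton 100 x 130 x 130 mm (flap to about 165 mm), origin centre of underside.
Not all that is in view belongs to the job. What is shaped like the buffer3 but black is not meant. What is shaped like the sample2 but purple is not meant.

How it is judged:
By the outcome, as a careful person would: the job done as asked, in the order asked, and still so for the second after the job is handed in, with the robot touching nothing.
Of buffer1, buffer2, buffer3 only 2 to 3 are there at a start; the rules pass over those that are not, and their reading is None.
Of sample1, sample2, sample3, sample4 only 3 to 4 are there at a start; the rules pass over those that are not, and their reading is None.
At some moment in a run one of buffer1, buffer2, buffer3 may be knocked a few centimetres aside while the robot is not near it.
Once in a run the grip may slacken for a moment while it holds something.
It also fails if it takes over 210 s, if anything falls off the work surface, if the arm or the gripper's body presses on something with over 40 N, if the wrist force passes 120 N, or if a joint passes its speed limit or range.

## Robot

A 7-joint arm with a two-finger parallel gripper is mounted at the origin on the work surface. World frame = base frame: x ahead of the robot, y to its left, z up, the work surface at z = 0. Lengths are in mm, angles in degrees, forces in N, time in s.
With the tool pointing down it reaches from about 400 to 850 mm from the base axis. Payload 4.5 kg.
Tool frame: the origin (TCP) lies midway between the tips of the shut fingers; the grasp point (between the pads) lies 19 mm behind it; z points along the fingers, y is the line along which they close (so a half turn about z gives the same grasp; the last joint's range is limited). The gripper opens to 88 mm and grips with 3 to 60 N. Pads are 18 mm wide; open, the fingers measure 123 mm over their backs; the gripper's body (75 mm by 187 mm) begins 45 mm behind the grasp point.
Start: joints at [-64.412, 39.483, -11.15, 89.685, 9.013, 51.709, -12.324], TCP at [250.718, 572.533, 238.743] pointing down, gripper open.
Joint ranges: [-172.22, 172.22], [-26.19, 119.32], [-84.43, 86.54], [7.71, 146.69], [-57.33, 237.33], [2.42, 119.75], [-152.13, 152.13]. Speed limits (degrees/s): [147.25, 147.25, 180, 180, 180, 180, 180].

## Interface

Orientations are given as [roll, pitch, yaw] about the fixed x, y, z axes, in that order (R = Rz(yaw) Ry(pitch) Rx(roll)).
In Python, from station import r gives the robot as it stands. The module is installed in compiled form; this text tells all that it offers.
- The arm moves only by the tool step_arm, never from a script. Its arguments are lists of equal length, an entry for each row: "xyz": the shift along the world's x, y, z in mm, a list of three; "twist": the turn about the world's z in degrees. A call has 1 to 12 rows; each row shifts and turns the commanded pose from where the row before left it; what a row does not reach is not made up. A row lasts 1/12 s, in which the tool goes at most 41.7 mm and 7.16 degrees, less where a joint would pass 70% of its speed; a pose out of reach is approached as far as the arm can. A call is refused whole if a number of a shift passes 41.7 or a number of a turn 7.16, either way. A call with a gripper value outside its range is refused whole. "gripper" is the finger opening in mm, from 0 to 88.1, set as the call begins (left out, the last holds). The fingers move at their own pace and stop on an object; "squeeze" is the grip in N (left out, the last holds). Time passes only in rows, so rows that do not move let the fingers close. It gives the time, the measured TCP pose, the force, the opening and the grip force at its end, in the units of the state.
- r.state(): the state, without advancing time (a new reading comes with each control period).
- r.read_camera(name): name is "scene" or "side" or "wrist"; returns a dict with "color" (400x640x3 uint8, blue, green, red), "z_map" (400x640 float32, mm along the optical axis (not along the pixel's ray), 0 where there is no reading), "fx", "fy", "cx", "cy" (pixels), "k1" (the pictures are not rectified: a ray, as slopes to the right and down, at radius r is drawn at 1 + k1 r^2 times it, then the intrinsics apply), "world_to_cam" (4x4, takes a point from world to camera coordinates); the wrist camera has in their place "hand_eye" (4x4, takes a point from camera to tool coordinates, whose origin is the TCP and whose axes are the flange's). Camera axes: x right, y down, z forward; pixel columns grow to the right and rows downward; lengths in mm; the calibration is good to about 2 mm. A picture is of the moment at which its call begins: read the wrist's pose just before it.
- r.job_done(): hands the job in; it is judged then, once.
Trained networks look in the newest picture that a camera, given by its name, has taken for a name from the list of things; names that differ only in an ending like _2 or _b are one class to them, and where a whole thing is asked for, a point or a joint stands for the part that bears it (a point fixed in the world has none). Each returns a list of dicts, best first, with "confidence" (0 to 1); they miss things now and then, are a little off and sometimes report something else, mostly with a low value. They report only what shows in the picture. A call takes as long as a camera call. They do not tell look-alikes from the thing itself.
- r.find_in(camera, query): "box" ([left, top, right, bottom] in pixels, round what is visible of it).
- r.regions_of(camera, query): "mask" (400x640 bool, what is visible of it) and "box" ([left, top, right, bottom] in pixels, round what is visible of it).
The state is a dict: "clock": time; "qpos": joint angles; "joint_vel": joint speeds; "tau": joint torques, N m; "tool_pos": TCP position; "orientation": TCP orientation; "force": force on the tool from outside, world axes, zero at the start; "ft_torque": the same for the moment, N m; "opening": finger opening in mm; "gripper_force": force on a finger pad.
Only numpy, scipy, OpenCV 4.12 (cv2) and the standard library are available. Lean on these libraries where they do the work, as an engineer would, in place of code of your own. Each camera call takes 0.05 s, during which the arm holds its last target. There are 200 camera calls.

## Working session

There is one attempt and no reset: what is moved stays moved. The work goes in short steps, Python scripts to look and compute and a tool call to move; the robot and the scene stay as the last step left them, time stands still between calls to the robot, and variables do not carry over. Pictures are saved under pics/ and viewed, at most 14 in all, crops included, and the job is handed in when it is done.

Besides the shell and the picture viewer there is one more tool, called after "Call:" as a command line: name --pt "numbers of a row" for each row, then --argument value for the rest. step_arm: Moves the arm, as the interface text tells. Its arguments: {"type":"object","properties":{"xyz":{"type":"array"},"twist":{"type":"array"},"gripper":{"type":"number"},"squeeze":{"type":"number"}},"required":["xyz","twist"]}

```bash
mkdir -p pics; cat > h.py <<'E'
import numpy as np, cv2
from station import r
from scipy.spatial.transform import Rotation as R
def world(cam):
    st=r.state(); d=r.read_camera(cam); z=d['z_map'].astype(float)
    v,u=np.mgrid[0:400,0:640].astype(np.float32)
    K=np.array([[d['fx'],0,d['cx']],[0,d['fy'],d['cy']],[0,0,1]])
    p=cv2.undistortPoints(np.stack([u.ravel(),v.ravel()],1)[:,None],K,np.array([d['k1'],0,0,0,0.]))[:,0].reshape(400,640,2)
    P=np.dstack([p*z[...,None],z,np.ones_like(z)])
    if 'world_to_cam' in d: T=np.linalg.inv(d['world_to_cam'])
    else:
        W=np.eye(4); W[:3,:3]=R.from_euler('xyz',st['orientation'],degrees=True).as_matrix(); W[:3,3]=st['tool_pos']
        T=W@d['hand_eye']
    X=(P@T.T)[...,:3]; X[z==0]=np.nan
    return d['color'],X
E
python3 - <<'E'
from h import *
print(r.state())
ims=[]
for c in ['scene','side']:
    im,X=world(c); cv2.imwrite(f'pics/{c}0.png',im); np.save(f'{c}0.npy',X)
    for q in ['buffer1','sample1','tray','roller','lock_grip','mouse','tipbox','carton']:
        for m in r.regions_of(c,q):
            if m['confidence']<.3: continue
            p=X[m['mask']]; p=p[~np.isnan(p[:,0])]
            print(c,q,round(m['confidence'],2),np.round(m['box']).astype(int),np.round(np.percentile(p,[3,50,97],axis=0)).astype(int).tolist() if len(p) else None, im[m['mask']].mean(0).astype(int))
E
```

```text
{'clock': 0.0, 'qpos': array([-64.41395485,  39.5339203 , -11.14573138,  89.74402574,
         9.01450287,  51.70760204, -12.32298825]), 'joint_vel': array([-0.0609295 , -0.03719234, -0.01318384,  0.08351222,  0.04238036,
       -0.10223617, -0.03828507]), 'tau': array([-1.64292724e-04, -5.27567983e+01, -1.26668762e+00, -1.53426701e+01,
       -5.25709928e-02,  6.68105960e-03,  1.74623706e-04]), 'tool_pos': array([250.50799907, 571.92709503, 237.90632814]), 'orientation': array([-1.79896894e+02,  8.02795374e-03,  1.56358481e+02]), 'force': array([-0.53461147,  0.83745656, -0.50581462]), 'ft_torque': array([ 0.03054458, -0.0277357 , -0.0099356 ]), 'gripper_force': 0.0, 'opening': 88.20258650675983}
scene buffer1 0.96 [460 123 499 189] [[742, 264, 8], [792, 312, 60], [838, 410, 64]] [94 88 82]
scene buffer1 0.92 [323  88 393 144] [[417, 197, 12], [511, 214, 64], [569, 259, 70]] [178 176 174]
scene buffer1 0.63 [261 133 281 173] [[427, -25, 8], [449, -13, 84], [458, 6, 125]] [144 115  95]
scene buffer1 0.57 [352  65 415 118] [[412, 309, 12], [508, 328, 61], [566, 369, 70]] [173 170 169]
[... 1651 characters left out ...]
0, 38, 126]] [178 149 134]
side sample1 0.6 [344 198 363 249] [[491, -18, 5], [507, 48, 76], [527, 54, 125]] [181 161 148]
side tray 0.93 [221 210 414 399] [[360, 66, 3], [522, 260, 6], [635, 408, 94]] [214 209 204]
side roller 0.93 [312 114 385 205] [[504, -380, 14], [582, -191, 56], [655, -99, 92]] [162 162 156]
side mouse 0.8 [242 190 285 222] [[705, -38, 6], [746, 3, 29], [795, 34, 35]] [157 155 148]
side tipbox 0.79 [208 205 272 276] [[692, 82, 6], [730, 154, 73], [793, 201, 81]] [156 132 118]
side carton 0.85 [254 122 304 185] [[702, -229, 10], [745, -115, 124], [799, -75, 154]] [157 162 163]
side carton 0.41 [244 192 283 221] [[706, -33, 16], [747, 4, 30], [794, 30, 34]] [162 160 153]
```

View pics/scene0.png

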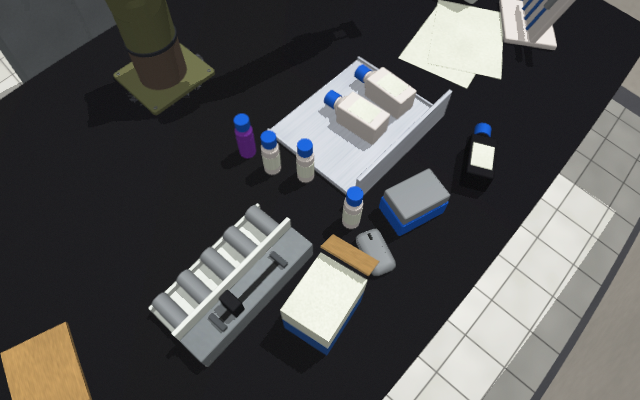

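View pics/side0.png

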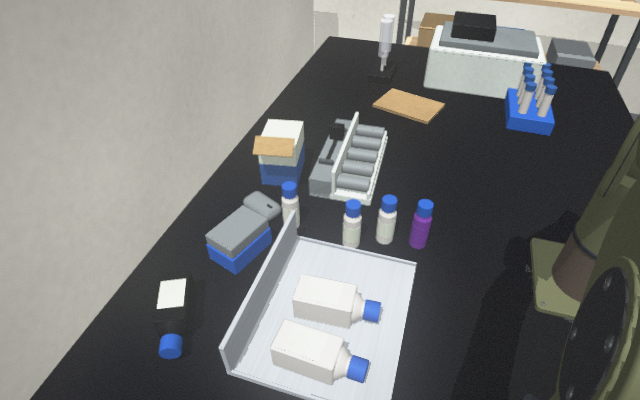

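```bash
cat > m.py <<'E'
from h import *
def rect(p,n):
    p=p[:,:2].astype(np.float32); c=cv2.minAreaRect(p); print(n,len(p),np.round(c[0],1),np.round(c[1],1),round(c[2],1))
def clean(s):  # drop outliers
    lo,hi=np.percentile(s,[1,99],axis=0); return s[((s>=lo-2)&(s<=hi+2)).all(1)]
if __name__=='__main__':
  for c in ['scene','side']:
    X=np.load(c+'0.npy'); im=cv2.imread(f'pics/{c}0.png').astype(int); ok=~np.isnan(X[...,0]); x,y,z=np.moveaxis(np.nan_to_num(X),2,0)
    blue=(im[...,0]-im[...,2]>60)
    def sel(x0,x1,y0,y1,z0,z1,e=True): return X[ok&(x>x0)&(x<x1)&(y>y0)&(y<y1)&(z>z0)&(z<z1)&e]
    print(c)
    rect(sel(540,700,50,420,88,100),'wall')
    rect(sel(340,660,40,420,3,10),'trayfloor')
    rect(sel(480,700,-420,-90,86,96),'endplate')
    rect(sel(480,700,-420,-90,100,110),'lock')
    rect(sel(480,720,-430,-80,54,58.),'deck?')
    rect(sel(480,720,-430,-80,61,65.),'rolltops')
    for n,(a,b) in {'s449':(440,0),'s519':(510,30),'s671':(665,15),'purple':(365,-10)}.items():
        rect(sel(a-30,a+30,b-30,b+30,121,128),n+'cap'); 
    rect(sel(380,600,180,280,66,73,~blue),'bufA');rect(sel(380,600,290,400,66,73,~blue),'bufB')
    for b in [(180,280),(290,400)]: 
        s=sel(370,600,*b,46,70,blue); print('cap',np.round(np.median(s,0)),np.round(np.percentile(s,[3,97],axis=0)).tolist())
E
python3 m.py
```

```text
scene
wall 594 [637.4 234.3] [ 12.2 348.9] 0.6
trayfloor 5178 [504.7 229.4] [306.2 375.4] 0.0
endplate 940 [ 628.1 -254.4] [ 63.6 308.5] 2.7
lock 287 [ 641.7 -296.8] [39.9 24.4] 2.9
deck? 2275 [ 590.1 -256.2] [156.8 310.5] 2.8
rolltops 1057 [ 589.1 -257.8] [153.2 304.4] 2.8
s449cap 159 [437.2  -4.7] [32.3 33.3] 16.4
s519cap 158 [510.   33.6] [32.1 34.1] 41.4
s671cap 190 [664.4  17.6] [32.7 31.6] 80.1
purplecap 131 [361.9 -13.9] [31.1 33. ] 48.9
bufA 825 [513.2 230.4] [113.1  63.6] 3.1
bufB 753 [508.3 341.6] [ 65.7 116.6] 87.3
cap [421. 220.  53.] [[406.0, 209.0, 47.0], [434.0, 238.0, 57.0]]
cap [416. 341.  54.] [[403.0, 329.0, 46.0], [431.0, 358.0, 58.0]]
side
wall 902 [637.  236.8] [ 11.6 350.1] 0.4
trayfloor 13118 [491.7 227.7] [373.9 291.9] 88.7
endplate 291 [ 626.4 -252.8] [ 60.7 314.4] 2.5
lock 75 [ 639.9 -293.2] [27.5 40.6] 86.4
deck? 582 [ 615.8 -252.4] [208.6 310.9] 2.2
rolltops 444 [ 618.8 -249.5] [211.2 300. ] 2.9
s449cap 137 [437.3  -4.5] [33.5 32.2] 89.7
s519cap 139 [509.8  34.6] [32.2 32. ] 77.6
s671cap 120 [663.7  18.8] [31.9 31. ] 17.9
purplecap 140 [361.6 -11.5] [34.1 32. ] 8.6
bufA 1666 [509.1 232.6] [120.3  64.8] 3.2
bufB 2241 [506.9 344.2] [ 64.8 120.9] 88.1
cap [419. 233.  55.] [[406.0, 215.0, 47.0], [433.0, 244.0, 58.0]]
cap [417. 353.  54.] [[403.0, 334.0, 47.0], [431.0, 365.0, 58.0]]
```

Call:
step_arm --pt "20.5 -28.2 0" --pt "20.5 -28.2 0" --pt "20.5 -28.2 0" --pt "20.5 -28.2 0" --pt "20.5 -28.2 0" --pt "20.5 -28.2 0" --pt "20.5 -28.2 0" --pt "20.5 -28.2 0" --pt "0 0 -35" --pt "0 0 -35" --pt "0 0 -35" --pt "0 0 0" --twist '[2.7,2.7,2.7,2.7,2.7,2.7,2.7,2.7,0,0,0,0]' --gripper 66 --squeeze 12

```text
clock: 1.9
tool_pos: [412.2, 343.8, 128.7]
orientation: [-179.6, -0.4, 177.9]
force: [-1.0, -0.5, 0.1]
opening: 66.3
gripper_force: 0.0
```

Call:
step_arm --pt "2 2 -30" --pt "0 0 -30" --pt "0 0 -25" --pt "0 0 -20" --pt "0 0 0" --pt "0 0 0" --twist '[0,0,0,0,0,0]'

```text
clock: 2.4
tool_pos: [416.9, 349.5, 29.5]
orientation: [-180.0, 0.0, 178.0]
force: [0.3, 0.3, 0.3]
opening: 66.0
gripper_force: 0.0
```

```bash
python3 - <<'E'
from h import *
s=r.state();print(np.round(s['tool_pos'],1),np.round(s['force'],1))
im,X=world('side'); cv2.imwrite('pics/a.png',cv2.resize(im[220:400,180:460],None,fx=2.5,fy=2.5))
E
```

```text
[416.9 349.5  29.5] [0.3 0.3 0.3]
```

View pics/a.png

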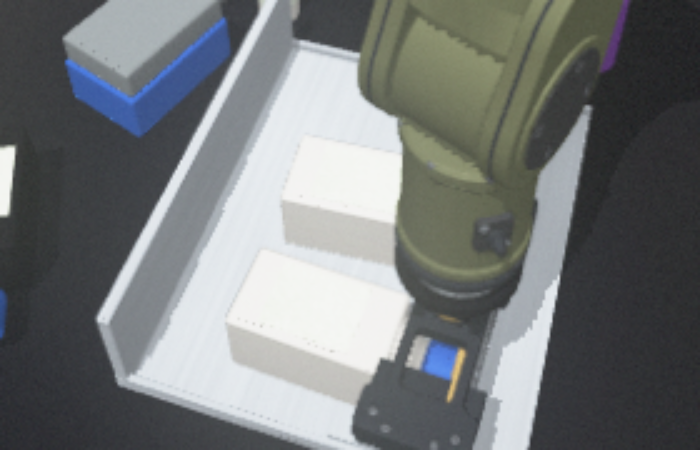

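Call:
step_arm --pt "-0.7 -2 -5" --pt "0 0 -4.7" --pt "0 0 0" --pt "0 0 0" --pt "0 0 0" --twist '[0,0,0,0,0]'

```text
clock: 2.87
tool_pos: [416.2, 347.1, 19.4]
orientation: [180.0, 0.0, 177.9]
force: [-0.6, -0.0, 0.1]
opening: 66.0
gripper_force: 0.0
```

Call:
step_arm --pt "0 0 0" --pt "0 0 0" --pt "0 0 0" --pt "0 0 0" --pt "0 0 0" --pt "0 0 0" --twist '[0,0,0,0,0,0]' --gripper 20 --squeeze 15

```text
clock: 3.37
tool_pos: [416.0, 347.0, 19.1]
orientation: [180.0, 0.0, 178.0]
force: [0.2, 0.2, 1.1]
opening: 38.9
gripper_force: 14.9
```

```bash
python3 - <<'E'
import numpy as np
for n in (20,):
    t=np.radians(np.linspace(0,90,n+1)); p=np.c_[-150*np.cos(t)+32*np.sin(t),150*np.sin(t)+32*np.cos(t)]
    print(np.round(np.diff(p,axis=0),1).tolist())
# sample over rollers: lowest foot-centre height per tilt
a=np.radians(np.arange(0,360,2)); s=np.linspace(0,88,89)
A,S=np.meshgrid(a,s); 
for th in range(0,91,10):
    T=np.radians(th); 
    pts=[]
    for Rr,Ss in ((20,S),(np.linspace(0,20,20)[:,None]*np.ones(len(a)),None)):
        if Ss is None: u=Rr*np.cos(a);y=Rr*np.sin(a);w=0*u
        else: u=20*np.cos(A);y=20*np.sin(A);w=Ss
        # u dir (tilt plane), axis dir = (-sinT,cosT), u dir=(cosT,sinT)
        x=u*np.cos(T)-w*np.sin(T); z=u*np.sin(T)+w*np.cos(T); pts.append(np.c_[x.ravel(),np.ravel(y),z.ravel()])
    P=np.vstack(pts); m=abs(abs(P[:,1])-32)<18
    zf=np.max(45+np.sqrt(324-(abs(P[m,1])-32)**2)-P[m,2])
    print(th,round(zf,1))
E
```

```text
[[3.0, 11.7], [3.9, 11.4], [4.8, 11.1], [5.6, 10.7], [6.4, 10.2], [7.2, 9.6], [7.9, 9.0], [8.6, 8.4], [9.3, 7.7], [9.8, 6.9], [10.4, 6.1], [10.8, 5.3], [11.2, 4.5], [11.5, 3.6], [11.7, 2.6], [11.9, 1.7], [12.0, 0.8], [12.0, -0.2], [12.0, -1.1], [11.9, -2.0]]
0 58.4
10 58.7
20 59.6
30 60.7
40 61.9
50 63.1
60 64.1
70 64.8
80 65.3
90 65.5
```

Call:
step_arm --pt "3.0 -0.1 11.7" --pt "3.9 -0.2 11.4" --pt "4.8 -0.2 11.1" --pt "5.6 -0.2 10.7" --pt "6.4 -0.3 10.2" --pt "7.2 -0.3 9.6" --pt "7.9 -0.3 9.0" --pt "8.6 -0.3 8.4" --pt "9.3 -0.4 7.7" --pt "9.8 -0.4 6.9" --pt "0 0 0" --twist '[0,0,0,0,0,0,0,0,0,0,0]'

```text
clock: 4.28
tool_pos: [484.5, 344.3, 117.0]
orientation: [179.9, 0.1, 177.8]
force: [-2.2, 0.1, 2.4]
opening: 38.7
gripper_force: 15.0
```

```bash
python3 - <<'E'
from h import *
im,X=world('scene'); im2,_=world('side')
cv2.imwrite('pics/b.png',np.hstack([cv2.resize(im[20:220,250:470],None,fx=1.8,fy=1.8),cv2.resize(im2[200:400,200:420],None,fx=1.8,fy=1.8)]))
E
```

```text
(no output)
```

View pics/b.png

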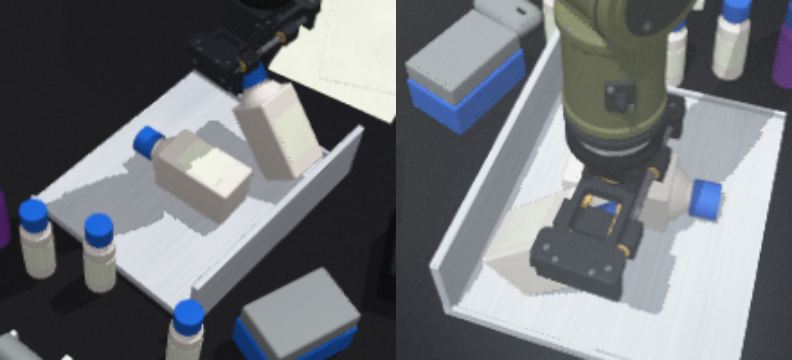

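Call:
step_arm --pt "10.4 -0.4 6.1" --pt "10.8 -0.4 5.3" --pt "11.2 -0.4 4.5" --pt "11.5 -0.4 3.6" --pt "11.7 -0.4 2.6" --pt "11.9 -0.4 1.7" --pt "12 -0.4 0.8" --pt "12 -0.4 0.5" --pt "10 -0.4 0.5" --pt "10 -0.4 0.5" --pt "0 0 0" --pt "0 0 0" --twist '[0.2,0.2,0.2,0.2,0.2,0.2,0.2,0.2,0.2,0.2,0,0]'

```text
clock: 5.38
tool_pos: [592.5, 339.7, 140.2]
orientation: [-179.9, -0.2, 180.0]
force: [-0.1, 0.1, -1.9]
opening: 38.7
gripper_force: 15.0
```

```bash
python3 - <<'E'
from h import *
print(r.state()['force'])
im,X=world('scene'); im2,_=world('side')
cv2.imwrite('pics/c.png',np.hstack([cv2.resize(im[20:220,250:470],None,fx=1.8,fy=1.8),cv2.resize(im2[200:400,200:420],None,fx=1.8,fy=1.8)]))
E
```

```text
[-0.08038402  0.08893428 -1.85862603]
```

View pics/c.png

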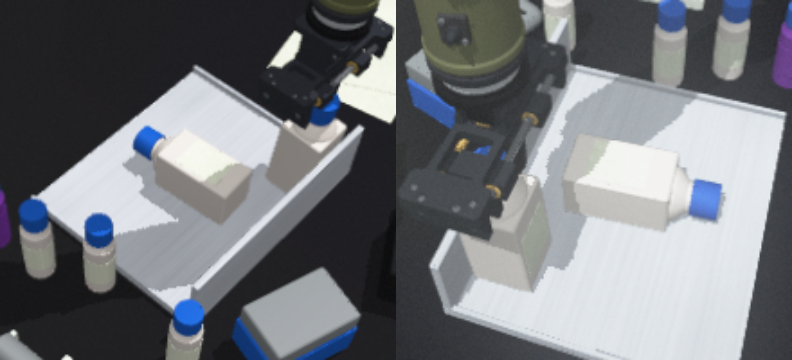

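Call:
step_arm --pt "2 0 0" --pt "2 0 0" --pt "2 0 0" --pt "1 0 0" --pt "0 0 0" --pt "0 0 -1.5" --pt "0 0 -1.5" --pt "0 0 -1" --pt "0 0 0" --twist '[0.2,0,0,0,0,0,0,0,0]'

```text
clock: 6.23
tool_pos: [600.9, 340.8, 139.5]
orientation: [180.0, 0.0, -179.8]
force: [-6.0, -0.7, 9.5]
opening: 38.8
gripper_force: 15.0
```

```bash
cat > up.py <<'E'
import sys
from h import *
# vertical faces of a standing buffer, near y0
y0=float(sys.argv[1])
print(np.round(r.state()['force'],1), np.round(r.state()['tool_pos'],1))
for c in ['scene','side']:
    im,X=world(c); x,y,z=np.moveaxis(np.nan_to_num(X),2,0)
    m=(abs(y-y0)<60)&(x>540)&(x<650)
    for lo,hi in ((15,35),(40,60),(65,85),(97,115)):
        s=X[m&(z>lo)&(z<hi)]
        if len(s)>20:
            f=s[s[:,0]<632]; print(c,lo,len(f),np.round(np.percentile(f,[3,10,50,90,97],axis=0)[:,:2].T).astype(int).tolist())
E
python3 up.py 340
```

```text
[-6.  -0.7  9.5] [600.9 340.8 139.5]
scene 15 95 [[557, 561, 584, 603, 607], [305, 306, 308, 309, 310]]
scene 40 119 [[560, 566, 589, 612, 615], [305, 305, 307, 309, 310]]
scene 65 135 [[564, 568, 593, 619, 624], [305, 306, 307, 309, 310]]
scene 97 127 [[571, 576, 599, 627, 630], [306, 307, 308, 310, 312]]
side 15 312 [[551, 552, 575, 631, 631], [318, 330, 372, 385, 395]]
side 40 410 [[555, 556, 569, 631, 631], [317, 327, 372, 384, 394]]
side 65 422 [[560, 561, 572, 630, 631], [316, 327, 372, 383, 395]]
side 97 293 [[567, 567, 570, 594, 601], [314, 321, 359, 372, 373]]
```

Call:
step_arm --pt "-3 0 0" --pt "-3 0 0" --pt "-3 0 -0.5" --pt "-3 0 -0.5" --pt "-3 0 -0.5" --pt "-2 0 -0.5" --pt "0 0 0" --pt "0 0 0" --twist '[0,0,0,0,0,0,0,0]'

```text
clock: 7.0
tool_pos: [586.4, 341.0, 138.3]
orientation: [179.9, 0.3, -179.9]
force: [-1.5, -1.2, 9.3]
opening: 38.5
gripper_force: 15.0
```

```bash
python3 up.py 340
```

```text
[-1.5 -1.2  9.3] [586.4 341.  138.3]
scene 15 105 [[555, 559, 582, 603, 607], [305, 306, 308, 310, 310]]
scene 40 135 [[557, 563, 592, 617, 619], [305, 306, 308, 313, 355]]
scene 65 178 [[560, 566, 597, 620, 621], [305, 306, 308, 336, 357]]
scene 97 172 [[564, 569, 602, 624, 624], [306, 307, 309, 339, 359]]
side 15 339 [[550, 550, 573, 631, 632], [318, 331, 372, 385, 395]]
side 40 369 [[552, 553, 571, 631, 631], [318, 330, 372, 384, 395]]
side 65 394 [[555, 555, 573, 631, 631], [318, 330, 372, 384, 395]]
side 97 225 [[558, 559, 560, 579, 583], [315, 322, 359, 372, 373]]
```

Call:
step_arm --pt "-3 0 0" --pt "-1 0 0" --pt "0 0 0" --twist '[0,0,0]'

```text
clock: 7.35
tool_pos: [582.0, 340.8, 137.8]
orientation: [179.9, 0.3, -179.9]
force: [-1.8, -0.2, 8.4]
opening: 38.7
gripper_force: 15.0
```

Call:
step_arm --pt "0 0 0" --pt "0 0 0" --pt "0 0 0" --pt "0 0 0" --pt "0 0 0" --pt "0 0 0" --twist '[0,0,0,0,0,0]' --gripper 60

```text
clock: 7.85
tool_pos: [580.1, 340.2, 135.6]
orientation: [-180.0, -0.0, -179.9]
force: [0.2, -0.0, 0.8]
opening: 59.9
gripper_force: 0.0
```

Call:
step_arm --pt "0 0 0" --pt "0 0 0" --pt "0 0 0" --pt "0 0 0" --pt "0 0 0" --pt "0 0 0" --twist '[0,0,0,0,0,0]' --gripper 20 --squeeze 50

```text
clock: 8.35
tool_pos: [580.0, 340.3, 135.8]
orientation: [180.0, -0.0, -179.8]
force: [-0.4, 1.0, -0.2]
opening: 38.2
gripper_force: 50.0
```

Call:
step_arm --pt "0 0 2" --pt "0 0 2" --pt "0 0 2" --pt "4 0 0" --pt "4 0 0" --pt "4 0 0" --pt "0 0 0" --twist '[0,0,0,0,0,0,0]'

```text
clock: 8.93
tool_pos: [593.4, 339.7, 141.7]
orientation: [-180.0, 0.1, -179.9]
force: [0.1, -0.4, -1.9]
opening: 38.7
gripper_force: 50.0
```

```bash
python3 up.py 340
```

```text
[ 0.1 -0.4 -1.9] [593.4 339.7 141.7]
scene 15 76 [[566, 569, 587, 604, 609], [304, 305, 307, 309, 310]]
scene 40 110 [[566, 569, 590, 612, 616], [303, 304, 306, 308, 309]]
scene 65 161 [[565, 571, 602, 626, 626], [304, 305, 307, 333, 358]]
scene 97 190 [[566, 573, 608, 626, 626], [305, 306, 308, 345, 357]]
side 15 294 [[561, 561, 588, 631, 631], [320, 337, 372, 385, 395]]
side 40 334 [[561, 561, 586, 631, 631], [318, 333, 372, 384, 395]]
side 65 344 [[561, 561, 585, 631, 631], [318, 332, 371, 387, 396]]
side 97 219 [[561, 561, 564, 592, 604], [316, 325, 370, 372, 372]]
```

Call:
step_arm --pt "3 0 0" --pt "2 0 0" --pt "1.5 0 0" --pt "1 0 0" --pt "0 0 0" --twist '[0,0,0,0,0]'

```text
clock: 9.45
tool_pos: [599.5, 340.2, 141.7]
orientation: [-180.0, -0.0, -179.9]
force: [0.0, -0.3, -2.3]
opening: 38.5
gripper_force: 50.0
```

Call:
step_arm --pt "0 0 -1.5" --pt "0 0 -1.5" --pt "0 0 -1.5" --pt "0 0 -1" --pt "0 0 0" --pt "0 0 0" --twist '[0,0,0,0,0,0]'

```text
clock: 9.95
tool_pos: [599.5, 340.2, 136.2]
orientation: [-180.0, -0.0, -179.8]
force: [-0.2, 0.5, -2.0]
opening: 38.9
gripper_force: 50.0
```

Call:
step_arm --pt "0 0 0" --pt "0 0 0" --pt "0 0 0" --pt "0 0 0" --pt "0 0 0" --pt "0 0 35" --pt "0 0 35" --twist '[0,0,0,0,0,0,0]' --gripper 62 --squeeze 15

```text
clock: 10.53
tool_pos: [598.1, 339.2, 204.9]
orientation: [-179.8, -0.3, -179.8]
force: [0.8, -0.1, 1.0]
opening: 62.0
gripper_force: 0.0
```

```bash
python3 up.py 340; sed -i 's/^  for c in/  for c in sys.argv[1:] or/; s/^from h import/import sys\nfrom h import/' m.py; python3 - <<'E'
from m import *
for c in ['scene','side']:
    im,X=world(c); im=im.astype(int); x,y,z=np.moveaxis(np.nan_to_num(X),2,0); blue=(im[...,0]-im[...,2]>60)
    s=X[(x>380)&(x<600)&(y>160)&(y<290)&(z>66)&(z<73)&~blue]; rect(s,c)
E
```

```text
[ 0.8 -0.1  1. ] [598.1 339.2 204.9]
scene 15 73 [[571, 574, 591, 605, 608], [304, 305, 307, 309, 309]]
scene 40 102 [[571, 574, 593, 611, 615], [304, 305, 307, 309, 309]]
scene 65 125 [[570, 574, 597, 620, 623], [305, 305, 307, 309, 309]]
scene 97 188 [[571, 576, 612, 631, 631], [306, 306, 308, 346, 362]]
side 15 305 [[567, 567, 594, 631, 631], [320, 337, 372, 385, 395]]
side 40 329 [[567, 567, 592, 631, 631], [320, 335, 372, 386, 396]]
side 65 343 [[566, 567, 589, 631, 631], [319, 333, 372, 386, 395]]
side 97 290 [[567, 567, 581, 620, 627], [317, 330, 371, 372, 373]]
scene 830 [512.  230.2] [115.3  64.2] 3.5
side 1665 [509.6 233.3] [118.8  65.2] 3.6
```

Call:
step_arm --pt "1 1 -30" --pt "0 0 -25" --pt "0 0 -13" --pt "0 0 0" --twist '[0,0,0,0]'

```text
clock: 11.07
tool_pos: [597.8, 339.1, 133.6]
orientation: [-179.7, -0.4, -179.8]
force: [-0.6, 1.3, -0.1]
opening: 61.8
gripper_force: 0.0
```

Call:
step_arm --pt "0 0 0" --pt "0 0 0" --pt "0 0 0" --pt "0 0 0" --pt "0 0 0" --pt "1 0 0" --pt "1 0 0" --pt "0 0 0" --pt "0 0 0" --twist '[0,0,0,0,0,0,0,0,0]' --gripper 20 --squeeze 50

```text
clock: 11.82
tool_pos: [602.2, 341.6, 139.9]
orientation: [180.0, -0.0, -179.9]
force: [-3.1, -2.4, 7.6]
opening: 39.0
gripper_force: 50.0
```

Call:
step_arm --pt "0 0 0" --pt "0 0 0" --pt "0 0 0" --pt "0 0 0" --pt "0 0 0" --pt "0 0 35" --pt "0 0 35" --pt "0 0 0" --twist '[0,0,0,0,0,0,0,0]' --gripper 66 --squeeze 15

```text
clock: 12.48
tool_pos: [605.8, 344.1, 215.4]
orientation: [179.6, 0.6, -179.9]
force: [1.2, 0.7, 1.1]
opening: 66.2
gripper_force: 0.0
```

Call:
step_arm --pt "-23 -14.4 0" --pt "-23 -14.4 0" --pt "-23 -14.4 0" --pt "-23 -14.4 0" --pt "-23 -14.4 0" --pt "-23 -14.4 0" --pt "-23 -14.4 0" --pt "-23 -14.4 0" --pt "0 0 -30" --pt "0 0 -30" --pt "0 0 0" --pt "0 0 0" --twist '[0.4,0.4,0.4,0.4,0.4,0.4,0.4,0.4,0,0,0,0]'

```text
clock: 13.48
tool_pos: [418.0, 225.9, 147.8]
orientation: [-179.9, -0.1, -176.6]
force: [0.1, -0.3, 0.2]
opening: 65.9
gripper_force: 0.0
```

```bash
python3 up.py 340;  python3 - <<'E'
from m import *
for c in ['scene','side']:
    im,X=world(c); im=im.astype(int); x,y,z=np.moveaxis(np.nan_to_num(X),2,0); blue=(im[...,0]-im[...,2]>60)
    s=X[(x>380)&(x<600)&(y>160)&(y<290)&(z>66)&(z<73)&~blue]; rect(s,c)
    s=X[(x>370)&(x<600)&(y>160)&(y<290)&(z>46)&(z<63)&blue]; print(np.round(np.percentile(s,[3,50,97],axis=0)).tolist())
E
```

```text
[ 0.1 -0.3  0.2] [418.  225.9 147.8]
scene 15 67 [[571, 574, 590, 605, 607], [305, 305, 307, 309, 310]]
scene 40 103 [[571, 574, 594, 613, 616], [304, 305, 307, 309, 309]]
scene 65 125 [[571, 575, 597, 620, 624], [305, 306, 307, 309, 310]]
scene 97 187 [[571, 577, 611, 631, 631], [306, 306, 308, 345, 360]]
side 15 311 [[567, 567, 593, 631, 631], [321, 336, 372, 385, 396]]
side 40 325 [[567, 567, 589, 631, 631], [319, 333, 372, 385, 395]]
side 65 344 [[567, 567, 589, 631, 631], [318, 333, 372, 386, 396]]
side 97 290 [[567, 567, 582, 620, 627], [317, 329, 371, 372, 373]]
scene 823 [513.1 230.6] [113.7  62.9] 2.9
[[406.0, 209.0, 46.0], [420.0, 219.0, 53.0], [434.0, 237.0, 57.0]]
side 1631 [508.8 232.4] [120.7  65.5] 3.5
[[406.0, 216.0, 47.0], [419.0, 233.0, 54.0], [433.0, 245.0, 58.0]]
```

Call:
step_arm --pt "1 0 -30" --pt "0 0 -30" --pt "0 0 -30" --pt "0 0 -20" --pt "0 0 -12" --pt "0 0 -7" --pt "0 0 0" --pt "0 0 0" --twist '[0,0,0,0,0,0,0,0]'

```text
clock: 14.35
tool_pos: [420.1, 226.5, 20.0]
orientation: [180.0, 0.1, -176.7]
force: [-0.4, 0.2, 1.2]
opening: 65.7
gripper_force: 0.0
```

Call:
step_arm --pt "0 0 0" --pt "0 0 0" --pt "0 0 0" --pt "0 0 0" --pt "0 0 0" --pt "0 0 0" --twist '[0,0,0,0,0,0]' --gripper 20 --squeeze 15

```text
clock: 14.85
tool_pos: [419.8, 226.2, 19.8]
orientation: [180.0, 0.0, -176.6]
force: [0.4, 0.8, 3.8]
opening: 39.2
gripper_force: 14.9
```

Call:
step_arm --pt "3.0 0.2 11.7" --pt "3.9 0.2 11.4" --pt "4.8 0.3 11.1" --pt "5.6 0.3 10.7" --pt "6.4 0.4 10.2" --pt "7.2 0.4 9.6" --pt "7.9 0.5 9.0" --pt "8.6 0.5 8.4" --pt "9.3 0.5 7.7" --pt "9.8 0.6 6.9" --pt "0 0 0" --twist '[0,0,0,0,0,0,0,0,0,0,0]'

```text
clock: 15.77
tool_pos: [487.7, 230.0, 117.1]
orientation: [179.9, 0.1, -176.8]
force: [-1.5, -0.4, 1.1]
opening: 39.2
gripper_force: 15.0
```

Call:
step_arm --pt "10.4 0.6 6.1" --pt "10.8 0.6 5.3" --pt "11.2 0.6 4.5" --pt "11.5 0.6 3.6" --pt "11.7 0.6 2.6" --pt "11.9 0.6 1.7" --pt "12 0.6 0.8" --pt "11 0.6 -0.2" --pt "9 0.6 -0.8" --pt "0 0 -0.5" --pt "0 0 0" --pt "0 0 0" --twist '[0,0,0,0,0,0,0,0,0,0,0,0]'

```text
clock: 16.77
tool_pos: [583.9, 234.9, 138.2]
orientation: [-179.9, -0.1, -176.6]
force: [-0.4, -0.2, -3.0]
opening: 39.2
gripper_force: 15.0
```

```bash
python3 up.py 237
```

```text
[-0.4 -0.2 -3. ] [583.9 234.9 138.2]
scene 15 71 [[570, 573, 589, 605, 609], [201, 202, 204, 206, 206]]
scene 40 98 [[568, 572, 592, 612, 616], [202, 202, 204, 206, 207]]
scene 65 152 [[568, 574, 601, 626, 628], [201, 202, 204, 235, 257]]
scene 97 184 [[567, 575, 614, 627, 628], [202, 203, 205, 247, 259]]
side 15 115 [[564, 565, 569, 586, 589], [212, 225, 266, 268, 269]]
side 40 156 [[563, 564, 573, 601, 611], [214, 229, 266, 268, 269]]
side 65 239 [[562, 563, 582, 611, 617], [214, 234, 267, 269, 270]]
side 97 239 [[561, 562, 583, 615, 621], [214, 233, 267, 269, 269]]
```

Call:
step_arm --pt "0 0 0" --pt "0 0 0" --pt "0 0 0" --pt "0 0 0" --pt "0 0 -1" --pt "0 0 -1" --pt "0 0 -1" --pt "0 0 0" --twist '[0,0,-1.7,-1.7,0,0,0,0]' --squeeze 40

```text
clock: 17.53
tool_pos: [586.1, 235.5, 136.5]
orientation: [180.0, 0.1, 179.9]
force: [-0.7, 0.1, 0.6]
opening: 38.4
gripper_force: 40.0
```

Call:
step_arm --pt "0 0 0" --pt "0 0 0" --pt "0 0 0" --pt "0 0 0" --pt "0 0 0" --pt "4 0 0" --pt "4 0 0" --pt "4 0 0" --pt "0 0 0" --twist '[0,0,0,0,0,0,0,0,0]' --gripper 62

```text
clock: 18.28
tool_pos: [598.8, 235.1, 136.1]
orientation: [180.0, 0.1, 179.9]
force: [0.4, -0.1, 0.0]
opening: 61.8
gripper_force: 0.0
```

```bash
python3 up.py 237
```

```text
[ 0.4 -0.1  0. ] [598.8 235.1 136.1]
scene 15 79 [[571, 574, 591, 605, 607], [202, 202, 204, 205, 206]]
scene 40 101 [[572, 575, 595, 613, 617], [202, 203, 204, 205, 206]]
scene 65 123 [[571, 575, 598, 620, 624], [202, 203, 204, 206, 206]]
scene 97 154 [[574, 579, 609, 631, 631], [202, 203, 205, 243, 254]]
side 15 127 [[567, 568, 569, 585, 589], [208, 219, 265, 268, 268]]
side 40 172 [[567, 568, 573, 603, 613], [214, 225, 267, 268, 268]]
side 65 236 [[567, 568, 582, 612, 618], [215, 228, 267, 268, 269]]
side 97 253 [[568, 568, 585, 621, 627], [216, 231, 267, 268, 269]]
```

Call:
step_arm --pt "0 0 0" --pt "0 0 0" --pt "0 0 0" --pt "0 0 0" --pt "0 0 0" --pt "1.5 0 0" --pt "1.5 0 0" --pt "0 0 0" --twist '[0,0,0,0,0,0,0,0]' --gripper 20 --squeeze 40

```text
clock: 19.05
tool_pos: [597.6, 235.7, 136.2]
orientation: [-179.9, -0.3, 180.0]
force: [-7.1, -0.3, 5.9]
opening: 38.6
gripper_force: 40.0
```

Call:
step_arm --pt "0 0 0" --pt "0 0 0" --pt "0 0 0" --pt "0 0 0" --pt "0 0 0" --pt "0 0 35" --pt "0 0 35" --pt "0 0 0" --twist '[0,0,0,0,0,0,0,0]' --gripper 62

```text
clock: 19.72
tool_pos: [604.2, 237.6, 212.7]
orientation: [179.7, 0.6, 179.9]
force: [-0.1, 1.1, 0.9]
opening: 61.9
gripper_force: 0.0
```

```bash
python3 up.py 237
```

```text
[-0.1  1.1  0.9] [604.2 237.6 212.7]
scene 15 72 [[571, 574, 589, 605, 609], [202, 202, 204, 206, 206]]
scene 40 97 [[571, 575, 594, 613, 617], [202, 202, 204, 206, 206]]
scene 65 120 [[571, 576, 598, 620, 625], [202, 203, 204, 206, 206]]
scene 97 159 [[573, 580, 614, 631, 632], [203, 203, 205, 246, 256]]
side 15 124 [[567, 568, 569, 584, 588], [209, 216, 262, 268, 268]]
side 40 163 [[567, 567, 572, 605, 614], [213, 225, 266, 268, 268]]
side 65 242 [[567, 567, 581, 612, 618], [213, 227, 267, 268, 269]]
side 97 261 [[568, 568, 586, 621, 627], [215, 228, 267, 268, 268]]
```

Call:
step_arm --pt "8.9 -31 0" --pt "8.9 -31 0" --pt "8.9 -31 0" --pt "8.9 -31 0" --pt "8.9 -31 0" --pt "8.9 -31 0" --pt "8.9 -31 0" --pt "0 0 -30" --pt "0 0 -30" --pt "0 0 -20" --pt "0 0 0" --pt "0 0 0" --twist '[0.4,0.4,0.4,0.4,0.4,0.4,0.3,0,0,0,0,0]' --gripper 64

```text
clock: 20.82
tool_pos: [661.4, 18.1, 124.3]
orientation: [-180.0, -0.2, -177.3]
force: [0.2, 0.8, 1.6]
opening: 64.3
gripper_force: 0.0
```

```bash
python3 - <<'E'
from m import *
s=r.state(); print(np.round(s['tool_pos'],1))
for c in ['scene','side']:
    im,X=world(c); x,y,z=np.moveaxis(np.nan_to_num(X),2,0); b=(im[...,0].astype(int)-im[...,2]>60)
    for n,(a,d) in {'s671':(665,18),'s519':(510,34),'s449':(437,-5)}.items():
        rect(X[b&(abs(x-a)<30)&(abs(y-d)<30)&(z>121)&(z<128)].reshape(-1,3),n)
E
```

```text
[661.4  18.1 124.3]
s671 48 [669.6  23.1] [17.2 32.4] 52.6
s519 163 [509.3  33.1] [32.  33.6] 72.7
s449 153 [437.6  -3.9] [32.8 31.8] 18.4
s671 42 [654.4  16.8] [12.9 31. ] 6.6
s519 134 [509.8  36.2] [30.2 34.3] 13.5
s449 139 [438.   -4.3] [33.6 32.4] 66.8
```

Call:
step_arm --pt "2 0 -15" --pt "0 0 -12" --pt "0 0 -6" --pt "0 0 0" --twist '[0,0,0,0]'

```text
clock: 21.25
tool_pos: [663.4, 18.0, 91.1]
orientation: [-180.0, -0.2, -177.3]
force: [0.6, 0.1, 0.2]
opening: 64.3
gripper_force: 0.0
```

Call:
step_arm --pt "0 0 0" --pt "0 0 0" --pt "0 0 0" --pt "0 0 0" --pt "0 0 0" --pt "0 0 0" --pt "0 0 0" --twist '[0,0,0,0,0,0,0]' --gripper 20 --squeeze 25

```text
clock: 21.83
tool_pos: [665.1, 18.3, 93.6]
orientation: [180.0, 0.0, -177.4]
force: [0.6, -0.0, 2.4]
opening: 33.2
gripper_force: 25.0
```

Call:
step_arm --pt "0 0 25" --pt "0 0 30" --pt "0 0 30" --pt "0 0 25" --pt "0 0 0" --twist '[0,0,0,0,0]'

```text
clock: 22.25
tool_pos: [668.0, 19.2, 208.8]
orientation: [179.9, 0.6, -177.4]
force: [0.5, 0.3, -0.6]
opening: 33.1
gripper_force: 25.0
```

Call:
step_arm --pt "-20 -10 0" --pt "-20 -18 0" --pt "-14 -30 0" --pt "-14 -30 0" --pt "-14 -30 0" --pt "-8 -30 0" --pt "-4 -30 0" --pt "0 0 0" --pt "0 0 -20" --pt "0 0 -15" --pt "0 0 0" --pt "0 0 0" --twist '[0,0,0,0,0,0,0,0,0,0,0,0]'

```text
clock: 23.25
tool_pos: [569.9, -159.4, 167.1]
orientation: [180.0, -0.2, -177.3]
force: [0.3, -0.9, -0.4]
opening: 33.0
gripper_force: 25.0
```

```bash
python3 - <<'E'
from m import *
s=r.state(); print(np.round(s['tool_pos'],1),np.round(s['force'],1))
a,_=world('scene'); b,_=world('side')
cv2.imwrite('pics/d.png',np.hstack([cv2.resize(a[130:370,140:380],None,fx=1.65,fy=1.65),cv2.resize(b[80:280,250:450],None,fx=1.98,fy=1.98)]))
E
```

```text
[ 569.9 -159.4  167.1] [ 0.3 -0.9 -0.4]
```

View pics/d.png

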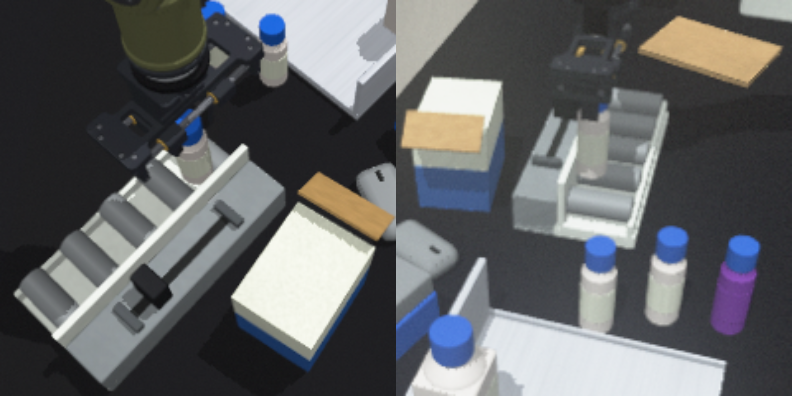

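Call:
step_arm --pt "0 0 -9" --pt "0 0 -6" --pt "0 0 -2.5" --pt "0 0 0" --pt "0 0 0" --twist '[0,0,0,0,0]'

```text
clock: 23.77
tool_pos: [571.3, -160.1, 150.9]
orientation: [-180.0, 0.1, -177.4]
force: [0.2, -0.5, 2.6]
opening: 33.0
gripper_force: 25.0
```

Call:
step_arm --pt "0 0 0" --pt "0 0 0" --pt "-8.5 -0.4 -0.5" --pt "-9 -0.4 -0.6" --pt "-8.6 -0.4 -1.6" --pt "-8.6 -0.4 -1.7" --pt "-8.3 -0.4 -2.8" --pt "-8.3 -0.4 -2.9" --pt "-7.7 -0.4 -4" --pt "-7.7 -0.4 -4" --pt "0 0 0" --twist '[0,0,0,0,0,0,0,0,0,0,0]' --squeeze 10

```text
clock: 24.68
tool_pos: [501.7, -162.9, 131.6]
orientation: [180.0, -0.2, -177.4]
force: [-0.4, 0.3, 0.7]
opening: 34.0
gripper_force: 10.0
```

```bash
python3 - <<'E'
from m import *
s=r.state(); print(np.round(s['tool_pos'],1),np.round(s['force'],1))
a,_=world('scene'); b,_=world('side')
cv2.imwrite('pics/e.png',np.hstack([cv2.resize(a[130:370,140:380],None,fx=1.65,fy=1.65),cv2.resize(b[80:230,270:420],None,fx=2.64,fy=2.64)]))
E
```

```text
[ 501.7 -162.9  131.6] [-0.4  0.3  0.7]
```

View pics/e.png

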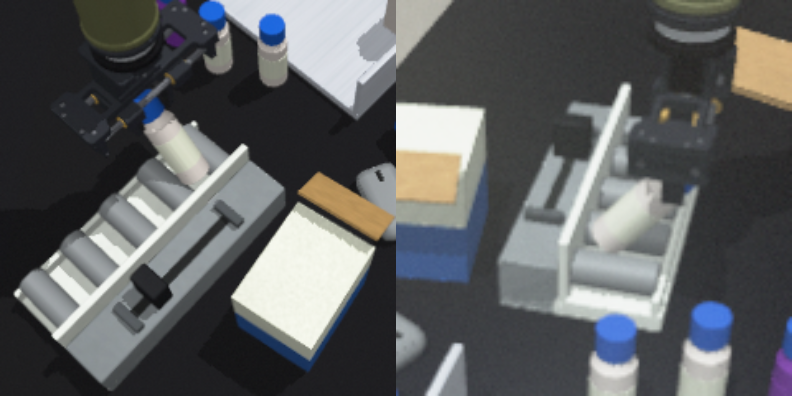

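Call:
step_arm --pt "-7 -0.3 -5.1" --pt "-7 -0.3 -5.1" --pt "-6.1 -0.3 -6.1" --pt "-6.1 -0.3 -6.1" --pt "-5.1 -0.3 -7" --pt "-5.1 -0.3 -7" --pt "-3.9 -0.2 -7.7" --pt "-3.9 -0.2 -7.8" --pt "-2.7 -0.1 -8.2" --pt "-2.7 -0.1 -8.3" --pt "-1.2 0 -8.6" --pt "-1.2 0 -8.6" --twist '[0,0,0,0,0,0,0,0,0,0,0,0]'

```text
clock: 25.78
tool_pos: [453.1, -165.4, 46.7]
orientation: [-180.0, 0.1, -177.4]
force: [-0.4, -0.9, 0.1]
opening: 33.9
gripper_force: 10.0
```

Call:
step_arm --pt "0 0 0" --pt "5 0.2 0" --pt "5 0.2 0" --pt "5 0.2 0" --pt "5 0.2 0" --pt "5 0.2 0" --pt "0 0 0" --twist '[0,0,0,0,0,0,0]'

```text
clock: 26.37
tool_pos: [476.7, -164.6, 47.2]
orientation: [-180.0, -0.1, -177.4]
force: [-4.3, -0.2, 2.2]
opening: 33.7
gripper_force: 10.0
```

```bash
cat > bed.py <<'E'
import sys
from h import *
O=np.array([555.5,-257]); t=np.radians(2.7); Rm=np.array([[np.cos(t),np.sin(t)],[-np.sin(t),np.cos(t)]])
st=r.state(); print('tcp',np.round(st['tool_pos'],1),'local',np.round(Rm@(st['tool_pos'][:2]-O),1),'F',np.round(st['force'],1))
for c in ['scene','side']:
    im,X=world(c); L=X.copy(); L[...,:2]=(X[...,:2]-O)@Rm.T
    x,y,z=np.moveaxis(np.nan_to_num(L,nan=-999),2,0)
    i=im.astype(int); print(c,'plate face x',np.round(np.percentile(x[(abs(x-50)<15)&(abs(y)<150)&(z>89)&(z<95)],[2,98]),1))
    for b in map(float,sys.argv[1:]):
        s=L[(abs(y-b)<22)&(x>-100)&(x<47)&(z>66)&(z<95)&~((z>89)&(x>38))]
        if len(s)>20:
            sl=[(a,np.round(np.percentile(s[abs(s[:,0]-a)<6,2],95),1),round(float(np.median(s[(abs(s[:,0]-a)<6)&(s[:,2]>80),1])),1)) for a in (-70,-30,-10,10,30) if (abs(s[:,0]-a)<6).sum()>5]
            print(c,b,len(s),'x',np.round(np.percentile(s[:,0],[1,99])),'top z,y @x',sl)
E
python3 bed.py 96
```

```text
tcp [ 476.7 -164.6   47.2] local [-74.4  96. ] F [-4.3 -0.2  2.2]
scene plate face x [41.8 52.1]
scene 96.0 927 x [-86.  31.] top z,y @x [(-70, np.float64(86.7), 115.1), (-30, np.float64(86.6), 93.9), (-10, np.float64(89.4), 91.4), (10, np.float64(91.2), 91.7), (30, np.float64(91.5), 92.0)]
side plate face x [40.9 50.9]
side 96.0 343 x [-30.  42.] top z,y @x [(-30, np.float64(88.1), 103.4), (-10, np.float64(89.6), 102.4), (10, np.float64(91.0), 102.8), (30, np.float64(92.4), 106.8)]
```

Call:
step_arm --pt "0 0 0" --pt "0 0 0" --pt "0 0 0" --pt "0 0 0" --pt "0 0 0" --pt "0 0 0" --twist '[0,0,0,0,0,0]' --gripper 48

```text
clock: 26.97
tool_pos: [477.5, -164.1, 47.0]
orientation: [180.0, 0.0, -177.3]
force: [-0.6, 0.0, -0.1]
opening: 48.0
gripper_force: 0.0
```

```bash
python3 bed.py 96
```

```text
tcp [ 477.5 -164.1   47. ] local [-73.5  96.4] F [-0.6  0.  -0.1]
scene plate face x [41.7 51.9]
scene 96.0 929 x [-84.  41.] top z,y @x [(-70, np.float64(80.5), 94.5), (-30, np.float64(84.7), 94.0), (-10, np.float64(85.6), 94.0), (10, np.float64(84.8), 92.9), (30, np.float64(84.5), 94.7)]
side plate face x [41.1 51.3]
side 96.0 315 x [-30.  42.] top z,y @x [(-30, np.float64(85.7), 102.6), (-10, np.float64(86.3), 100.1), (10, np.float64(85.1), 100.5), (30, np.float64(84.4), 98.2)]
```

Call:
step_arm --pt "0 0 0" --pt "0 0 0" --pt "0 0 0" --pt "0 0 0" --pt "0 0 0" --pt "1.5 0.1 0" --pt "1.5 0.1 0" --pt "0 0 0" --pt "0 0 0" --twist '[0,0,0,0,0,0,0,0,0]' --gripper 20 --squeeze 6

```text
clock: 27.82
tool_pos: [479.6, -164.5, 46.9]
orientation: [-180.0, -0.1, -177.4]
force: [-1.8, -1.9, 1.1]
opening: 33.7
gripper_force: 6.0
```

Call:
step_arm --pt "0 0 0" --pt "0 0 0" --pt "0 0 0" --pt "0 0 0" --pt "0 0 0" --pt "0 0 0" --twist '[0,0,0,0,0,0]' --gripper 48 --squeeze 25

```text
clock: 28.32
tool_pos: [480.3, -163.8, 47.0]
orientation: [180.0, 0.0, -177.3]
force: [0.2, -0.1, 0.7]
opening: 48.0
gripper_force: 0.0
```

```bash
python3 bed.py 96
```

```text
tcp [ 480.3 -163.8   47. ] local [-70.7  96.6] F [ 0.2 -0.1  0.7]
scene plate face x [41.8 51.8]
scene 96.0 902 x [-81.  35.] top z,y @x [(-70, np.float64(81.4), 96.5), (-30, np.float64(85.0), 95.9), (-10, np.float64(85.2), 94.0), (10, np.float64(85.3), 94.0), (30, np.float64(84.2), 94.4)]
side plate face x [41.1 62.3]
side 96.0 306 x [-25.  42.] top z,y @x [(-30, np.float64(84.3), 101.7), (-10, np.float64(85.2), 99.3), (10, np.float64(85.8), 100.8), (30, np.float64(85.1), 98.6)]
```

Call:
step_arm --pt "0 0 30" --pt "0 0 40" --pt "0 0 40" --pt "0 0 40" --pt "0 0 0" --twist '[0,0,0,0,0]'

```text
clock: 28.83
tool_pos: [484.0, -164.4, 203.4]
orientation: [-179.8, 0.7, -177.4]
force: [0.8, 0.6, -0.2]
opening: 48.0
gripper_force: 0.0
```

Call:
step_arm --pt "4.2 28.4 0" --pt "4.2 28.4 0" --pt "4.2 28.4 0" --pt "4.2 28.4 0" --pt "4.2 28.4 0" --pt "4.2 28.4 0" --pt "4.2 28.4 0" --pt "0 0 -30" --pt "0 0 -30" --pt "0 0 0" --pt "0 0 0" --twist '[0,0,0,0,0,0,0,0,0,0,0]' --gripper 64

```text
clock: 29.75
tool_pos: [508.2, 34.4, 136.1]
orientation: [-180.0, -0.2, -177.3]
force: [-0.4, 1.2, 0.7]
opening: 64.0
gripper_force: 0.0
```

Call:
step_arm --pt "0 0 -20" --pt "0 0 -15" --pt "0 0 -8.5" --pt "0 0 0" --pt "0 0 0" --twist '[0,0,0,0,0]'

```text
clock: 30.17
tool_pos: [510.0, 34.5, 94.3]
orientation: [-180.0, 0.1, -177.4]
force: [0.6, 0.6, 0.2]
opening: 64.3
gripper_force: 0.0
```

Call:
step_arm --pt "0 0 0" --pt "0 0 0" --pt "0 0 0" --pt "0 0 0" --pt "0 0 0" --pt "0 0 0" --pt "0 0 0" --twist '[0,0,0,0,0,0,0]' --gripper 20 --squeeze 25

```text
clock: 30.75
tool_pos: [509.8, 34.7, 93.8]
orientation: [180.0, 0.0, -177.4]
force: [-0.9, -0.6, 3.0]
opening: 33.1
gripper_force: 25.0
```

Call:
step_arm --pt "0 0 25" --pt "0 0 30" --pt "0 0 30" --pt "0 0 25" --pt "0 0 0" --twist '[0,0,0,0,0]'

```text
clock: 31.17
tool_pos: [511.9, 35.5, 207.4]
orientation: [179.9, 0.4, -177.4]
force: [0.9, 0.3, -0.3]
opening: 33.4
gripper_force: 25.0
```

Call:
step_arm --pt "6.1 -29.3 0" --pt "6.1 -29.3 0" --pt "6.1 -29.3 0" --pt "6.1 -29.3 0" --pt "6.1 -29.3 0" --pt "6.1 -29.3 0" --pt "6.1 -29.3 0" --pt "6.1 -29.3 0" --pt "6.1 -29.3 0" --pt "6.1 -29.3 0" --pt "6.1 -29.3 0" --pt "0 0 0" --twist '[0,0,0,0,0,0,0,0,0,0,0,0]'

```text
clock: 32.17
tool_pos: [575.2, -296.3, 201.2]
orientation: [-179.7, -0.1, -177.9]
force: [0.7, -2.1, -0.6]
opening: 33.3
gripper_force: 25.0
```

Call:
step_arm --pt "0 0 -20" --pt "0 0 -15" --pt "0 0 -9" --pt "0 0 -6" --pt "0 0 -3" --pt "0 0 0" --pt "0 0 0" --twist '[0,0,0,0,0,0,0]'

```text
clock: 32.75
tool_pos: [577.3, -288.1, 151.0]
orientation: [-179.9, 0.1, -177.4]
force: [0.5, -0.9, 2.6]
opening: 33.2
gripper_force: 25.0
```

```bash
sed -i 's/555.5/552.5/' bed.py; python3 bed.py 96; python3 - <<'E'
from h import *
a,_=world('scene'); b,_=world('side')
cv2.imwrite('pics/f.png',np.hstack([cv2.resize(a[130:370,140:380],None,fx=1.65,fy=1.65),cv2.resize(b[80:230,270:420],None,fx=2.64,fy=2.64)]))
E
```

```text
tcp [ 577.3 -288.1  151. ] local [ 23.3 -32.2] F [ 0.5 -0.9  2.6]
scene plate face x [43.8 54.7]
scene 96.0 484 x [-26.  44.] top z,y @x [(-10, np.float64(85.0), 99.4), (10, np.float64(85.4), 92.7), (30, np.float64(85.3), 93.9)]
side plate face x [43.9 53.6]
side 96.0 575 x [-87.  45.] top z,y @x [(-70, np.float64(82.2), 98.5), (-30, np.float64(85.2), 98.7), (-10, np.float64(85.4), 99.6), (10, np.float64(84.7), 100.0), (30, np.float64(85.8), 100.0)]
```

View pics/f.png

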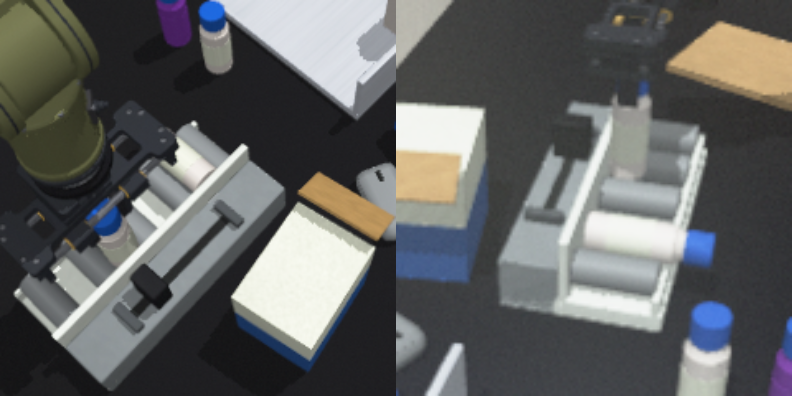

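Call:
step_arm --pt "0 0 0" --pt "0 0 0" --pt "-8.5 -0.4 -0.5" --pt "-9 -0.4 -0.6" --pt "-8.6 -0.4 -1.6" --pt "-8.6 -0.4 -1.7" --pt "-8.3 -0.4 -2.8" --pt "-8.3 -0.4 -2.9" --pt "-7.7 -0.4 -4" --pt "-7.7 -0.4 -4" --pt "0 0 0" --twist '[0,0,0,0,0,0,0,0,0,0,0]' --squeeze 10

```text
clock: 33.87
tool_pos: [507.0, -290.8, 131.1]
orientation: [179.9, -0.2, -177.4]
force: [-1.1, 0.9, 0.7]
opening: 33.8
gripper_force: 10.0
```

```bash
python3 bed.py -32
```

```text
tcp [ 507.  -290.8  131.1] local [-47.  -31.6] F [-1.1  0.9  0.7]
scene plate face x [44.8 54.8]
scene -32.0 304 x [-3. 44.] top z,y @x [(10, np.float64(94.6), -40.5), (30, np.float64(83.2), -33.4)]
side plate face x [44.1 53.8]
side -32.0 173 x [-27.  45.] top z,y @x [(-10, np.float64(94.0), -13.9), (10, np.float64(93.3), -16.7), (30, np.float64(82.4), -30.2)]
```

Tilting as before; continue.

Call:
step_arm --pt "-7 -0.3 -5.1" --pt "-7 -0.3 -5.1" --pt "-6.1 -0.3 -6.1" --pt "-6.1 -0.3 -6.1" --pt "-5.1 -0.3 -7" --pt "-5.1 -0.3 -7" --pt "-3.9 -0.2 -7.7" --pt "-3.9 -0.2 -7.8" --pt "-2.7 -0.1 -8.2" --pt "-2.7 -0.1 -8.3" --pt "-1.2 0 -8.6" --pt "-1.2 0 -8.6" --twist '[0,0,0,0,0,0,0,0,0,0,0,0]'

```text
clock: 34.97
tool_pos: [457.6, -293.4, 45.8]
orientation: [-180.0, -0.0, -177.4]
force: [0.5, -1.3, 1.7]
opening: 33.7
gripper_force: 10.0
```

Call:
step_arm --pt "0 0 0" --pt "5 0.2 0" --pt "5 0.2 0" --pt "5 0.2 0" --pt "4 0.2 0" --pt "2 0.1 0" --pt "0 0 0" --twist '[0,0,0,0,0,0,0]'

```text
clock: 35.55
tool_pos: [478.5, -292.5, 46.9]
orientation: [-180.0, -0.1, -177.4]
force: [-3.7, -1.3, 3.0]
opening: 34.0
gripper_force: 10.0
```

Call:
step_arm --pt "0 0 0" --pt "0 0 0" --pt "0 0 0" --pt "0 0 0" --pt "0 0 0" --pt "0 0 0" --twist '[0,0,0,0,0,0]' --gripper 48

```text
clock: 36.05
tool_pos: [479.3, -292.1, 46.8]
orientation: [180.0, 0.0, -177.3]
force: [0.4, -0.4, 0.8]
opening: 48.2
gripper_force: 0.0
```

```bash
python3 bed.py -32
```

```text
tcp [ 479.3 -292.1   46.8] local [-74.8 -31.6] F [ 0.4 -0.4  0.8]
scene plate face x [44.7 54.7]
scene -32.0 1085 x [-85.  33.] top z,y @x [(-70, np.float64(82.0), -33.5), (-30, np.float64(85.6), -33.1), (-10, np.float64(85.7), -33.0), (10, np.float64(85.3), -33.2), (30, np.float64(85.4), -31.6)]
side plate face x [44.3 53.4]
side -32.0 247 x [-32.  45.] top z,y @x [(-30, np.float64(83.5), -27.7), (-10, np.float64(83.6), -27.4), (10, np.float64(84.6), -26.9), (30, np.float64(84.6), -29.0)]
```

Call:
step_arm --pt "0 0 0" --pt "0 0 0" --pt "0 0 0" --pt "0 0 0" --pt "0 0 0" --pt "2 0.1 0" --pt "2 0.1 0" --pt "1 0 0" --pt "0 0 0" --pt "0 0 0" --twist '[0,0,0,0,0,0,0,0,0,0]' --gripper 20 --squeeze 6

```text
clock: 36.98
tool_pos: [483.9, -292.4, 46.7]
orientation: [-180.0, -0.0, -177.4]
force: [-1.5, -2.1, 0.4]
opening: 33.3
gripper_force: 6.0
```

Call:
step_arm --pt "0 0 0" --pt "0 0 0" --pt "0 0 0" --pt "0 0 0" --pt "0 0 0" --pt "0 0 0" --twist '[0,0,0,0,0,0]' --gripper 48 --squeeze 25

```text
clock: 37.48
tool_pos: [484.1, -291.8, 46.8]
orientation: [180.0, 0.0, -177.3]
force: [0.3, -0.5, 0.1]
opening: 48.1
gripper_force: 0.0
```

```bash
python3 bed.py -32 96
```

```text
tcp [ 484.1 -291.8   46.8] local [-70.  -31.6] F [ 0.3 -0.5  0.1]
scene plate face x [44.7 54.7]
scene -32.0 1070 x [-81.  38.] top z,y @x [(-70, np.float64(82.2), -31.5), (-30, np.float64(85.4), -34.2), (-10, np.float64(85.8), -32.6), (10, np.float64(86.1), -31.8), (30, np.float64(85.2), -33.5)]
scene 96.0 1015 x [-85.  38.] top z,y @x [(-70, np.float64(81.5), 94.0), (-30, np.float64(85.4), 94.3), (-10, np.float64(85.2), 93.7), (10, np.float64(85.8), 92.9), (30, np.float64(85.1), 94.7)]
side plate face x [44.2 53.5]
side -32.0 242 x [-27.  45.] top z,y @x [(-30, np.float64(84.3), -24.9), (-10, np.float64(83.7), -26.9), (10, np.float64(83.2), -28.9), (30, np.float64(84.9), -27.2)]
side 96.0 583 x [-87.  45.] top z,y @x [(-70, np.float64(82.8), 96.6), (-30, np.float64(85.5), 101.9), (-10, np.float64(85.3), 99.7), (10, np.float64(86.0), 100.3), (30, np.float64(84.7), 99.4)]
```

Call:
step_arm --pt "0 0 30" --pt "0 0 40" --pt "0 0 40" --pt "0 0 40" --pt "0 0 0" --twist '[0,0,0,0,0]'

```text
clock: 38.0
tool_pos: [488.2, -293.2, 203.9]
orientation: [-179.7, 0.7, -177.4]
force: [1.0, 0.1, 0.5]
opening: 47.8
gripper_force: 0.0
```

Call:
step_arm --pt "-5.1 32 0" --pt "-5.1 32 0" --pt "-5.1 32 0" --pt "-5.1 32 0" --pt "-5.1 32 0" --pt "-5.1 32 0" --pt "-5.1 32 0" --pt "-5.1 32 0" --pt "-5.1 31.8 0" --pt "0 0 0" --pt "0 0 -30" --pt "0 0 -30" --twist '[0,0,0,0,0,0,0,0,0,0,0,0]' --gripper 64

```text
clock: 39.0
tool_pos: [439.6, -3.6, 137.1]
orientation: [179.9, 0.3, -177.3]
force: [-0.9, -1.2, -0.5]
opening: 63.8
gripper_force: 0.0
```

```bash
python3 - <<'E'
from m import *
for c in ['scene','side']:
    im,X=world(c); x,y,z=np.moveaxis(np.nan_to_num(X),2,0); b=(im[...,0].astype(int)-im[...,2]>60)
    rect(X[b&(abs(x-437)<30)&(abs(y+5)<30)&(z>121)&(z<128)].reshape(-1,3),c)
E
python3 up.py 340; python3 up.py 237; python3 bed.py -32 96
```

```text
scene 146 [438.7  -4.8] [31.1 32.7] 9.6
side 9 [438.1   3.7] [31.   6.5] 0.5
[-0.1 -0.4  0.2] [435.9  -4.6 134.2]
scene 15 1 [[611, 611, 611, 611, 611], [308, 308, 308, 308, 308]]
scene 40 12 [[611, 612, 614, 617, 617], [305, 306, 307, 308, 308]]
scene 65 85 [[588, 590, 607, 622, 625], [304, 305, 307, 309, 310]]
scene 97 176 [[573, 582, 613, 631, 631], [305, 306, 308, 347, 362]]
side 15 306 [[567, 567, 594, 631, 631], [320, 336, 372, 386, 396]]
side 40 328 [[567, 567, 591, 631, 631], [319, 335, 372, 386, 396]]
side 65 352 [[567, 567, 591, 631, 631], [319, 335, 372, 387, 397]]
side 97 288 [[567, 567, 581, 620, 627], [317, 329, 371, 373, 373]]
[0.2 0.3 1.8] [437.7  -4.5 136.8]
scene 15 72 [[570, 574, 589, 605, 607], [202, 202, 204, 205, 206]]
scene 40 96 [[572, 575, 594, 613, 616], [202, 202, 204, 205, 206]]
scene 65 120 [[572, 575, 598, 620, 625], [202, 203, 204, 205, 206]]
scene 97 167 [[572, 579, 611, 631, 632], [202, 203, 205, 247, 259]]
side 15 131 [[567, 568, 569, 585, 589], [209, 217, 263, 268, 268]]
side 40 159 [[567, 567, 571, 602, 615], [214, 225, 266, 268, 269]]
side 65 243 
[... 302 characters left out ...]
at64(85.6), -32.9), (-10, np.float64(85.8), -33.6), (10, np.float64(85.3), -32.8), (30, np.float64(84.8), -32.4)]
scene 96.0 1025 x [-85.  38.] top z,y @x [(-70, np.float64(81.9), 94.5), (-30, np.float64(84.5), 93.1), (-10, np.float64(85.4), 93.4), (10, np.float64(86.2), 93.8), (30, np.float64(84.4), 94.1)]
side plate face x [43.9 53.8]
side -32.0 317 x [-49.  45.] top z,y @x [(-30, np.float64(84.2), -27.5), (-10, np.float64(83.5), -27.8), (10, np.float64(84.0), -28.9), (30, np.float64(84.1), -26.9)]
side 96.0 455 x [-81.  45.] top z,y @x [(-70, np.float64(82.9), 96.1), (-30, np.float64(85.0), 99.7), (-10, np.float64(85.2), 101.7), (10, np.float64(85.6), 100.2), (30, np.float64(85.5), 98.1)]
```

Call:
step_arm --pt "0.3 0 -20" --pt "0 0 -15" --pt "0 0 -8" --pt "0 0 0" --pt "0 0 0" --twist '[0,0,0,0,0]'

```text
clock: 39.82
tool_pos: [438.6, -4.3, 94.3]
orientation: [-180.0, 0.0, -177.4]
force: [-0.3, 0.2, 0.2]
opening: 64.2
gripper_force: 0.0
```

Call:
step_arm --pt "0 0 0" --pt "0 0 0" --pt "0 0 0" --pt "0 0 0" --pt "0 0 0" --pt "0 0 0" --pt "0 0 0" --twist '[0,0,0,0,0,0,0]' --gripper 20 --squeeze 25

```text
clock: 40.4
tool_pos: [438.5, -4.2, 94.0]
orientation: [180.0, 0.0, -177.3]
force: [-1.1, -0.1, 4.5]
opening: 33.8
gripper_force: 25.0
```

Call:
step_arm --pt "0 0 25" --pt "0 0 30" --pt "0 0 30" --pt "0 0 25" --pt "0 0 0" --pt "0 0 0" --twist '[0,0,0,0,0,0]'

```text
clock: 40.9
tool_pos: [438.8, -4.5, 204.4]
orientation: [-180.0, 0.1, -177.4]
force: [0.4, 0.1, -1.7]
opening: 33.1
gripper_force: 25.0
```

Call:
step_arm --pt "11.8 -29 0" --pt "11.8 -29 0" --pt "11.8 -29 0" --pt "11.8 -29 0" --pt "11.8 -29 0" --pt "11.8 -29 0" --pt "11.8 -29 0" --pt "11.8 -29 0" --pt "11.8 -29 0" --pt "11.8 -29 0" --pt "11.8 -29 0" --pt "11.8 -28.6 0" --twist '[0,0,0,0,0,0,0,0,0,0,0,0]'

```text
clock: 41.9
tool_pos: [578.9, -353.1, 200.6]
orientation: [179.9, -0.3, -177.3]
force: [-0.7, -0.2, -1.2]
opening: 32.8
gripper_force: 25.0
```

Call:
step_arm --pt "0 0 0" --pt "0 0 -20" --pt "0 0 -15" --pt "0 0 -9" --pt "0 0 -6" --pt "0 0 -3" --pt "0 0 0" --pt "0 0 0" --twist '[0,0,0,0,0,0,0,0]'

```text
clock: 42.57
tool_pos: [580.6, -352.7, 151.0]
orientation: [-179.9, 0.1, -177.4]
force: [0.3, -1.4, 3.0]
opening: 33.3
gripper_force: 25.0
```

```bash
python3 bed.py -96
```

```text
tcp [ 580.6 -352.7  151. ] local [ 23.5 -97. ] F [ 0.3 -1.4  3. ]
scene plate face x [43.5 54.9]
scene -96.0 61 x [26. 47.] top z,y @x [(30, np.float64(93.9), -81.5)]
side plate face x [42.  53.7]
side -96.0 117 x [ 2. 44.] top z,y @x [(10, np.float64(94.6), -81.3), (30, np.float64(94.2), -78.1)]
```

Contact, held (33 mm, F 3 N). Tilt.

Call:
step_arm --pt "0 0.5 0" --pt "0 0 0" --pt "-8.5 -0.4 -0.5" --pt "-9 -0.4 -0.6" --pt "-8.6 -0.4 -1.6" --pt "-8.6 -0.4 -1.7" --pt "-8.3 -0.4 -2.8" --pt "-8.3 -0.4 -2.9" --pt "-7.7 -0.4 -4" --pt "-7.7 -0.4 -4" --pt "0 0 0" --twist '[0,0,0,0,0,0,0,0,0,0,0]' --squeeze 10

```text
clock: 43.58
tool_pos: [510.3, -354.5, 131.3]
orientation: [179.9, -0.2, -177.4]
force: [-0.8, 0.9, 1.1]
opening: 33.8
gripper_force: 10.0
```

```bash
python3 bed.py -96
```

```text
tcp [ 510.3 -354.5  131.3] local [-46.8 -95.4] F [-0.8  0.9  1.1]
scene plate face x [44.8 54.8]
scene -96.0 327 x [-0. 42.] top z,y @x [(10, np.float64(94.3), -102.0), (30, np.float64(84.8), -96.8)]
side plate face x [44.2 53.5]
side -96.0 157 x [-27.  44.] top z,y @x [(-10, np.float64(93.3), -77.0), (10, np.float64(93.6), -80.4), (30, np.float64(79.0), -96.6)]
```

Call:
step_arm --pt "-7 -0.3 -5.1" --pt "-7 -0.3 -5.1" --pt "-6.1 -0.3 -6.1" --pt "-6.1 -0.3 -6.1" --pt "-5.1 -0.3 -7" --pt "-5.1 -0.3 -7" --pt "-3.9 -0.2 -7.7" --pt "-3.9 -0.2 -7.8" --pt "-2.7 -0.1 -8.2" --pt "-2.7 -0.1 -8.3" --pt "-1.2 0 -8.6" --pt "-1.2 0 -8.6" --twist '[0,0,0,0,0,0,0,0,0,0,0,0]'

```text
clock: 44.68
tool_pos: [460.9, -357.2, 46.2]
orientation: [-180.0, -0.0, -177.4]
force: [0.1, -0.0, 1.4]
opening: 33.8
gripper_force: 10.0
```

Call:
step_arm --pt "0 0 0" --pt "5 0.2 0" --pt "5 0.2 0" --pt "5 0.2 0" --pt "4 0.2 0" --pt "2 0.1 0" --pt "0 0 0" --twist '[0,0,0,0,0,0,0]'

```text
clock: 45.27
tool_pos: [481.3, -356.5, 47.2]
orientation: [-180.0, -0.2, -177.4]
force: [-4.9, -1.2, 2.0]
opening: 33.9
gripper_force: 10.0
```

Call:
step_arm --pt "0 0 0" --pt "0 0 0" --pt "0 0 0" --pt "0 0 0" --pt "0 0 0" --pt "0 0 0" --twist '[0,0,0,0,0,0]' --gripper 48

```text
clock: 45.77
tool_pos: [482.6, -355.9, 47.1]
orientation: [180.0, 0.0, -177.3]
force: [-0.0, 0.3, 0.5]
opening: 48.0
gripper_force: 0.0
```

Call:
step_arm --pt "0 0 20" --pt "0 0 25" --pt "0 0 25" --pt "-20 -0.9 0" --pt "-20 -0.9 0" --pt "0 0 0" --twist '[0,0,0,0,0,0]'

```text
clock: 46.27
tool_pos: [437.4, -358.9, 117.1]
orientation: [-180.0, -0.3, -177.5]
force: [-1.5, -0.1, -0.9]
opening: 47.6
gripper_force: 0.0
```

```bash
python3 bed.py -96 -32 96
```

```text
tcp [ 437.4 -358.9  117.1] local [-119.8  -96.4] F [-1.5 -0.1 -0.9]
scene plate face x [44.7 55.1]
scene -96.0 1234 x [-91.  32.] top z,y @x [(-70, np.float64(82.4), -97.4), (-30, np.float64(85.5), -97.0), (-10, np.float64(85.2), -96.4), (10, np.float64(85.7), -97.9), (30, np.float64(84.4), -97.4)]
scene -32.0 1185 x [-86.  38.] top z,y @x [(-70, np.float64(81.8), -34.2), (-30, np.float64(85.2), -32.8), (-10, np.float64(85.8), -32.2), (10, np.float64(85.4), -34.4), (30, np.float64(85.5), -32.6)]
scene 96.0 1020 x [-85.  38.] top z,y @x [(-70, np.float64(81.4), 94.0), (-30, np.float64(85.8), 92.3), (-10, np.float64(85.5), 93.3), (10, np.float64(85.0), 94.4), (30, np.float64(85.3), 93.4)]
side plate face x [44.2 53.7]
side -96.0 404 x [-91.  44.] top z,y @x [(-70, np.float64(80.8), -91.0), (-30, np.float64(83.2), -91.6), (-10, np.float64(82.9), -93.9), (10, np.float64(83.0), -92.0), (30, np.float64(83.1), -91.3)]
side -32.0 434 x [-85.  45.] top z,y @x [(-70, np.float64(79.0), nan), (-30, np.float64(83.4), -28.7), (-10, np.float64(83.3), -26.7), (10, np.float64(84.2), -26.1), (30, np.float64(85.1), -25.8)]
side 96.0 580 x [-87.  45.] top z,y @x [(-70, np.float64(81.9), 96.3), (-30, np.float64(85.8), 100.1), (-10, np.float64(86.1), 100.7), (10, np.float64(85.1), 97.6), (30, np.float64(85.2), 100.6)]
  return _methods._mean(a, axis=axis, dtype=dtype,
  ret = ret.dtype.type(ret / rcount)
```

Call:
step_arm --pt "0 0 -20" --pt "0 0 -25" --pt "0 0 -20" --pt "0 0 0" --pt "4 0.2 0" --pt "4 0.2 0" --pt "4 0.2 0" --pt "2 0.1 0" --pt "2 0.1 0" --pt "0 0 0" --pt "0 0 0" --twist '[0,0,0,0,0,0,0,0,0,0,0]' --gripper 0

```text
clock: 47.28
tool_pos: [458.5, -357.2, 52.4]
orientation: [-180.0, 0.0, -177.4]
force: [-1.9, -0.0, 0.1]
opening: 0.4
gripper_force: 0.6
```

Call:
step_arm --pt "2 0.1 0" --pt "2 0.1 0" --pt "0 0 0" --pt "0 0 0" --twist '[0,0,0,0]'

```text
clock: 47.62
tool_pos: [463.2, -357.2, 52.2]
orientation: [-180.0, 0.1, -177.3]
force: [0.0, -0.1, 0.4]
opening: 0.7
gripper_force: 0.0
```

Call:
step_arm --pt "1 0.1 0" --pt "1 0 0" --pt "0 0 0" --pt "0 0 0" --twist '[0,0,0,0]'

```text
clock: 47.95
tool_pos: [463.7, -357.2, 52.0]
orientation: [-180.0, -0.1, -177.4]
force: [-3.3, 0.1, 2.9]
opening: 0.5
gripper_force: 1.6
```

```bash
python3 bed.py -96 -32 96 2>/dev/null
```

```text
tcp [ 463.7 -357.2   52. ] local [-93.4 -95.9] F [-3.3  0.1  2.9]
scene plate face x [44.7 54.8]
scene -96.0 1215 x [-86.  41.] top z,y @x [(-70, np.float64(82.7), -97.4), (-30, np.float64(85.9), -97.6), (-10, np.float64(85.3), -96.5), (10, np.float64(86.1), -97.8), (30, np.float64(85.0), -96.8)]
scene -32.0 1186 x [-86.  37.] top z,y @x [(-70, np.float64(82.5), -32.6), (-30, np.float64(85.5), -33.0), (-10, np.float64(86.0), -33.5), (10, np.float64(85.5), -33.0), (30, np.float64(85.4), -32.2)]
scene 96.0 1013 x [-85.  38.] top z,y @x [(-70, np.float64(82.0), 95.8), (-30, np.float64(85.1), 93.3), (-10, np.float64(85.4), 93.0), (10, np.float64(85.1), 93.4), (30, np.float64(85.6), 94.3)]
side plate face x [44.3 53.2]
side -96.0 331 x [-91.  44.] top z,y @x [(-70, np.float64(69.1), nan), (-30, np.float64(82.7), -92.6), (-10, np.float64(83.7), -93.2), (10, np.float64(83.8), -92.1), (30, np.float64(83.4), -93.6)]
side -32.0 434 x [-85.  45.] top z,y @x [(-70, np.float64(80.2), -25.7), (-30, np.float64(82.6), -28.4), (-10, np.float64(83.7), -27.9), (10, np.float64(83.9), -27.8), (30, np.float64(84.7), -26.3)]
side 96.0 587 x [-87.  45.] top z,y @x [(-70, np.float64(82.4), 96.5), (-30, np.float64(85.1), 99.6), (-10, np.float64(85.7), 99.2), (10, np.float64(85.5), 99.3), (30, np.float64(84.9), 99.8)]
```

Call:
step_arm --pt "-7 -0.3 0" --pt "-7 -0.3 0" --pt "-1 22 0" --pt "-1 22 0" --pt "-1 20 0" --pt "0 0 0" --pt "4 0.2 0" --pt "4 0.2 0" --pt "4 0.2 0" --pt "1 0.1 0" --pt "0 0 0" --pt "0 0 0" --twist '[0,0,0,0,0,0,0,0,0,0,0,0]'

```text
clock: 49.05
tool_pos: [460.4, -293.5, 52.0]
orientation: [-180.0, 0.0, -177.4]
force: [-1.5, 0.1, -0.1]
opening: 0.3
gripper_force: 0.1
```

Call:
step_arm --pt "1 0 0" --pt "0 0 0" --pt "0 0 0" --twist '[0,0,0]'

```text
clock: 49.3
tool_pos: [460.9, -293.1, 52.0]
orientation: [-180.0, -0.0, -177.4]
force: [-1.2, -0.6, -0.6]
opening: 0.5
gripper_force: 0.7
```

Call:
step_arm --pt "-7 -0.3 0" --pt "-7 -0.3 0" --pt "-1.5 32 0" --pt "-1.5 32 0" --pt "-1.5 32 0" --pt "-1.5 32 0" --pt "0 0 0" --pt "4 0.2 0" --pt "4 0.2 0" --pt "4 0.2 0" --pt "1 0.1 0" --pt "0 0 0" --twist '[0,0,0,0,0,0,0,0,0,0,0,0]'

```text
clock: 50.3
tool_pos: [454.3, -165.9, 52.0]
orientation: [-180.0, 0.0, -177.5]
force: [-0.7, -0.8, -0.2]
opening: 0.2
gripper_force: 0.1
```

Call:
step_arm --pt "1 0 0" --pt "0 0 0" --pt "0 0 0" --twist '[0,0,0]'

```text
clock: 50.55
tool_pos: [454.6, -165.5, 52.0]
orientation: [-180.0, -0.1, -177.4]
force: [-2.0, -1.3, 0.8]
opening: 0.6
gripper_force: 1.0
```

```bash
python3 bed.py -96 -32 96 2>/dev/null
```

```text
tcp [ 454.6 -165.5   52. ] local [-93.5  96. ] F [-2.  -1.3  0.8]
scene plate face x [44.8 55. ]
scene -96.0 1187 x [-82.  41.] top z,y @x [(-70, np.float64(82.5), -97.4), (-30, np.float64(85.8), -96.3), (-10, np.float64(85.5), -97.7), (10, np.float64(85.9), -96.7), (30, np.float64(84.8), -96.9)]
scene -32.0 1141 x [-82.  40.] top z,y @x [(-70, np.float64(81.8), -32.1), (-30, np.float64(85.4), -32.8), (-10, np.float64(86.1), -34.4), (10, np.float64(85.6), -34.2), (30, np.float64(85.5), -33.7)]
scene 96.0 1007 x [-84.  40.] top z,y @x [(-70, np.float64(81.2), 96.2), (-30, np.float64(84.8), 94.1), (-10, np.float64(85.7), 93.8), (10, np.float64(85.0), 93.5), (30, np.float64(85.0), 93.8)]
side plate face x [44.1 53.8]
side -96.0 286 x [-46.  45.] top z,y @x [(-30, np.float64(83.5), -93.7), (-10, np.float64(82.8), -92.0), (10, np.float64(83.7), -92.8), (30, np.float64(82.9), -93.4)]
side -32.0 362 x [-58.  45.] top z,y @x [(-30, np.float64(83.6), -27.5), (-10, np.float64(83.1), -27.7), (10, np.float64(83.6), -26.6), (30, np.float64(84.5), -26.8)]
side 96.0 460 x [-51.  45.] top z,y @x [(-30, np.float64(85.9), 99.8), (-10, np.float64(85.4), 99.4), (10, np.float64(86.0), 98.7), (30, np.float64(85.3), 98.9)]
```

Call:
step_arm --pt "1 0 0" --pt "1 0 0" --pt "0 0 0" --twist '[0,0,0]'

```text
clock: 50.9
tool_pos: [457.5, -164.6, 52.0]
orientation: [-180.0, 0.0, -177.4]
force: [-1.3, -1.2, 0.8]
opening: 0.7
gripper_force: 0.7
```

Call:
step_arm --pt "1 0 0" --pt "0 0 0" --pt "0 0 0" --twist '[0,0,0]'

```text
clock: 51.15
tool_pos: [457.5, -164.6, 51.9]
orientation: [-180.0, -0.1, -177.4]
force: [-2.5, -1.6, 0.7]
opening: 0.6
gripper_force: 1.8
```

Call:
step_arm --pt "-8 -0.3 0" --pt "-9 -0.3 0" --pt "1.5 -32 0" --pt "1.5 -32 0" --pt "1.5 -32 0" --pt "1.5 -32 0" --pt "0 0 0" --pt "4 0.2 0" --pt "4 0.2 0" --pt "4 0.2 0" --pt "4 0.2 0" --pt "0 0 0" --twist '[0,0,0,0,0,0,0,0,0,0,0,0]'

```text
clock: 52.15
tool_pos: [463.5, -290.5, 51.9]
orientation: [179.9, -0.1, -177.2]
force: [-1.0, 0.1, 0.7]
opening: 0.4
gripper_force: 0.7
```

Call:
step_arm --pt "1 0 0" --pt "0 0 0" --pt "0 0 0" --twist '[0,0,0]'

```text
clock: 52.4
tool_pos: [463.6, -291.5, 51.8]
orientation: [179.9, -0.1, -177.3]
force: [-3.3, 1.5, 0.4]
opening: 0.6
gripper_force: 1.4
```

Call:
step_arm --pt "-8 -0.3 0" --pt "-8 -0.3 0" --pt "1 -22 0" --pt "1 -22 0" --pt "1 -20 0" --pt "0 0 0" --pt "4 0.2 0" --pt "4 0.2 0" --pt "4 0.2 0" --pt "3 0.1 0" --pt "0 0 0" --pt "0 0 0" --twist '[0,0,0,0,0,0,0,0,0,0,0,0]'

```text
clock: 53.4
tool_pos: [466.1, -355.2, 51.9]
orientation: [180.0, -0.0, -177.3]
force: [-1.3, 1.4, 0.1]
opening: 0.4
gripper_force: 0.9
```

Call:
step_arm --pt "1 0 0" --pt "1 0 0" --pt "0 0 0" --twist '[0,0,0]'

```text
clock: 53.65
tool_pos: [466.5, -355.4, 51.7]
orientation: [179.9, -0.2, -177.3]
force: [-4.3, 3.6, 2.9]
opening: 0.7
gripper_force: 2.5
```

```bash
python3 bed.py -96 -32 96 2>/dev/null
```

```text
tcp [ 466.5 -355.4   51.7] local [-90.6 -94.2] F [-4.3  3.6  2.9]
scene plate face x [44.7 54.7]
scene -96.0 1195 x [-85.  41.] top z,y @x [(-70, np.float64(81.7), -97.4), (-30, np.float64(85.2), -97.6), (-10, np.float64(86.0), -97.7), (10, np.float64(86.1), -97.9), (30, np.float64(85.5), -96.7)]
scene -32.0 1125 x [-79.  41.] top z,y @x [(-70, np.float64(81.9), -31.4), (-30, np.float64(85.1), -33.1), (-10, np.float64(86.0), -32.9), (10, np.float64(85.3), -32.2), (30, np.float64(85.3), -33.4)]
scene 96.0 961 x [-78.  41.] top z,y @x [(-70, np.float64(82.0), 94.2), (-30, np.float64(84.6), 92.9), (-10, np.float64(85.1), 93.8), (10, np.float64(85.2), 94.1), (30, np.float64(84.5), 93.6)]
side plate face x [44.3 53.8]
side -96.0 319 x [-89.  44.] top z,y @x [(-30, np.float64(83.0), -93.6), (-10, np.float64(83.9), -88.8), (10, np.float64(83.5), -93.7), (30, np.float64(83.4), -93.4)]
side -32.0 426 x [-77.  45.] top z,y @x [(-70, np.float64(80.8), -25.3), (-30, np.float64(82.7), -28.6), (-10, np.float64(82.7), -26.3), (10, np.float64(84.0), -26.2), (30, np.float64(84.5), -26.5)]
side 96.0 578 x [-80.  44.] top z,y @x [(-70, np.float64(82.6), 97.3), (-30, np.float64(85.0), 98.7), (-10, np.float64(85.2), 98.1), (10, np.float64(85.4), 100.0), (30, np.float64(85.0), 100.0)]
```

Call:
step_arm --pt "-8 -0.3 0" --pt "-8 -0.3 0" --pt "0 0 35" --pt "0 0 35" --pt "0 0 30" --pt "35 0 0" --pt "35 0 0" --pt "35 0 0" --pt "35 0 0" --pt "35 2 0" --pt "13.5 2 0" --pt "0 0 0" --twist '[0,0,0,0,0,0,0,0,0,0,0,0]'

```text
clock: 54.75
tool_pos: [644.8, -350.5, 151.8]
orientation: [179.9, 0.3, -177.2]
force: [-0.2, 0.8, -0.4]
opening: 0.6
gripper_force: 0.0
```

Call:
step_arm --pt "0 0 -30" --pt "0 0 -25" --pt "0 0 -18" --pt "0 0 -4" --pt "0 0 0" --pt "0 0 0" --twist '[0,0,0,0,0,0]'

```text
clock: 55.25
tool_pos: [640.7, -353.7, 76.1]
orientation: [-180.0, 0.1, -177.4]
force: [-0.5, -0.5, 0.9]
opening: -0.0
gripper_force: 0.0
```

```bash
python3 bed.py -96 -32 96 2>/dev/null | grep -v plate; python3 - <<'E'
from m import *
a,X=world('scene'); x,y,z=np.moveaxis(np.nan_to_num(X),2,0)
rect(X[(abs(x-641)<40)&(abs(y+295)<60)&(z>103)&(z<109)],'lock')
b,_=world('side')
cv2.imwrite('pics/g.png',np.hstack([cv2.resize(a[130:370,140:380],None,fx=1.65,fy=1.65),cv2.resize(b[80:230,270:420],None,fx=2.64,fy=2.64)]))
E
```

```text
tcp [ 640.7 -353.7   76.1] local [  83.6 -100.7] F [-0.5 -0.5  0.9]
scene -32.0 215 x [-34.  46.] top z,y @x [(-30, np.float64(79.3), nan), (-10, np.float64(84.2), -22.7), (10, np.float64(85.6), -32.7)]
scene 96.0 961 x [-79.  40.] top z,y @x [(-70, np.float64(82.0), 94.3), (-30, np.float64(84.7), 93.2), (-10, np.float64(85.6), 93.6), (10, np.float64(85.7), 94.4), (30, np.float64(84.6), 93.1)]
side -96.0 390 x [-78.  44.] top z,y @x [(-70, np.float64(79.7), nan), (-30, np.float64(83.9), -91.7), (-10, np.float64(83.4), -91.8), (10, np.float64(83.8), -92.3), (30, np.float64(83.8), -91.1)]
side -32.0 428 x [-78.  45.] top z,y @x [(-70, np.float64(79.6), -20.8), (-30, np.float64(82.4), -28.5), (-10, np.float64(83.4), -27.8), (10, np.float64(83.8), -25.9), (30, np.float64(85.3), -27.2)]
side 96.0 577 x [-80.  45.] top z,y @x [(-70, np.float64(82.2), 95.8), (-30, np.float64(85.0), 98.0), (-10, np.float64(85.1), 98.8), (10, np.float64(85.0), 100.5), (30, np.float64(85.2), 98.9)]
lock 102 [ 641.9 -296.3] [39.3 23.2] 3.2
```

View pics/g.png

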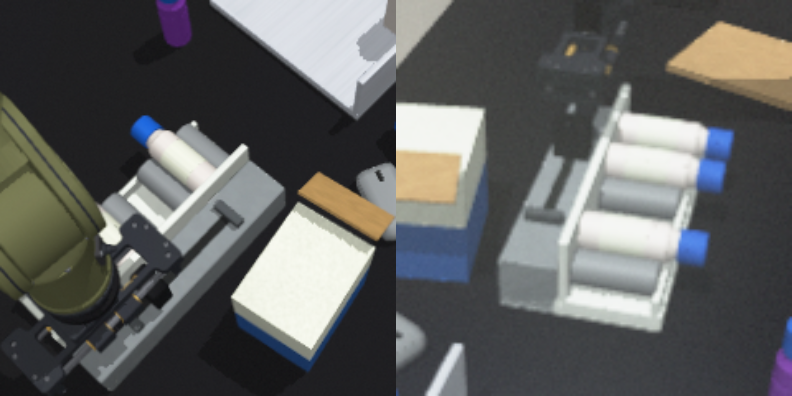

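```bash
python3 up.py 340|grep -v "e 15"; python3 up.py 237|grep -v "e 15"
```

```text
[0.2 0.2 0. ] [ 641.5 -353.3   76.8]
scene 40 14 [[612, 612, 614, 617, 617], [304, 305, 307, 309, 310]]
scene 65 84 [[587, 590, 606, 621, 623], [305, 306, 307, 309, 310]]
scene 97 176 [[572, 583, 617, 631, 631], [305, 306, 308, 347, 361]]
side 40 327 [[567, 567, 592, 631, 631], [319, 336, 372, 386, 396]]
side 65 339 [[567, 567, 590, 631, 631], [319, 334, 372, 386, 396]]
side 97 296 [[567, 567, 582, 620, 627], [318, 330, 371, 372, 373]]
[ 0.3  0.1 -1. ] [ 641.2 -353.2   76.2]
scene 40 90 [[571, 573, 595, 613, 616], [202, 202, 204, 205, 206]]
scene 65 116 [[570, 574, 599, 621, 625], [202, 203, 204, 205, 206]]
scene 97 158 [[573, 579, 613, 631, 632], [203, 203, 205, 244, 257]]
side 40 162 [[567, 567, 573, 605, 614], [215, 226, 266, 268, 269]]
side 65 233 [[567, 567, 583, 613, 619], [212, 227, 267, 268, 269]]
side 97 261 [[568, 568, 585, 620, 627], [216, 229, 267, 268, 268]]
```

Call:
step_arm --pt "-0.2 6 0" --pt "-0.2 6 0" --pt "-0.3 6 0" --pt "-0.2 5 0" --pt "0 0 0" --twist '[0,0,0,0,0]'

```text
clock: 56.07
tool_pos: [640.2, -327.3, 75.1]
orientation: [179.9, 0.0, -177.2]
force: [0.2, 0.2, -0.9]
opening: 0.8
gripper_force: 0.0
```

Call:
step_arm --pt "-0.4 7 0" --pt "-0.4 8 0" --pt "-0.4 8 0" --pt "-0.4 8 0" --pt "-0.4 8 0" --pt "-0.4 8 0" --pt "-0.4 8 0" --pt "-0.4 8 0" --pt "-0.4 8 0" --pt "0 4 0" --pt "0 0 0" --twist '[0,0,0,0,0,0,0,0,0,0,0]'

```text
clock: 56.98
tool_pos: [636.1, -252.6, 75.0]
orientation: [179.9, -0.0, -177.2]
force: [-0.5, -0.1, 0.2]
opening: 0.3
gripper_force: 0.0
```

```bash
python3 - <<'E'
from m import *
print(np.round(r.state()['force'],1))
for c in ['scene','side']:
    a,X=world(c); x,y,z=np.moveaxis(np.nan_to_num(X),2,0)
    rect(X[(abs(x-641)<40)&(y>-320)&(y<-120)&(z>103)&(z<109)],'lock')
    rect(X[(abs(x-641)<45)&(y>-420)&(y<-100)&(z>64)&(z<80)],'posts')
E
```

```text
[-0.5 -0.1  0.2]
lock 5 [ 656.6 -224.7] [ 1. 17.] 5.7
posts 411 [ 624.4 -254.5] [ 73.2 308.5] 4.2
lock 32 [ 635.9 -215.1] [40.1  9.7] 4.0
posts 202 [ 625.8 -251.5] [300.6  59.9] 89.6
```

Call:
step_arm --pt "-0.2 5 0" --pt "-0.2 5 0" --pt "-0.2 5 0" --pt "-0.2 3 0" --pt "0 0 0" --twist '[0,0,0,0,0]'

```text
clock: 57.5
tool_pos: [635.4, -235.6, 75.0]
orientation: [180.0, -0.0, -177.3]
force: [-0.3, -1.3, -0.2]
opening: 0.6
gripper_force: 0.1
```

Call:
step_arm --pt "-0.2 2 0" --pt "-0.2 2 0" --pt "0 0 0" --twist '[0,0,0]'

```text
clock: 57.75
tool_pos: [635.2, -232.5, 75.1]
orientation: [180.0, 0.0, -177.3]
force: [0.4, -1.0, 0.0]
opening: 0.5
gripper_force: 0.6
```

Call:
step_arm --pt "0 1.5 0" --pt "0 1.5 0" --pt "0 0 0" --twist '[0,0,0]'

```text
clock: 58.0
tool_pos: [635.1, -231.5, 75.1]
orientation: [-179.9, 0.0, -177.4]
force: [1.1, -4.3, -1.1]
opening: 0.6
gripper_force: 2.1
```

Call:
step_arm --pt "0 1.5 0" --pt "0 1.5 0" --pt "0 0 0" --pt "0 0 0" --twist '[0,0,0,0]'

```text
clock: 58.33
tool_pos: [635.1, -231.4, 75.2]
orientation: [-179.7, 0.0, -177.5]
force: [0.9, -8.7, -0.7]
opening: 0.8
gripper_force: 4.3
```

Call:
step_arm --pt "0 2 0" --pt "0 0 0" --pt "0 0 0" --twist '[0,0,0]'

```text
clock: 58.58
tool_pos: [635.0, -231.3, 75.3]
orientation: [-179.5, 0.0, -177.6]
force: [1.7, -11.4, -0.4]
opening: 0.4
gripper_force: 5.7
```

End stop reached (force climbs to 11 N with no motion). Retreat and check.

Call:
step_arm --pt "0 -6 0" --pt "0 -14 0" --pt "0 0 20" --pt "0 0 40" --pt "0 0 40" --pt "0 0 40" --pt "-35 20 0" --pt "-35 20 0" --pt "-35 20 0" --pt "-35 20 0" --pt "-35 20 0" --pt "0 0 0" --twist '[0,0,0,0,0,0,0,0,0,0,0,0]'

```text
clock: 59.58
tool_pos: [448.2, -140.3, 213.9]
orientation: [179.8, -0.9, -176.9]
force: [-0.8, -0.7, -0.6]
opening: 0.6
gripper_force: 0.0
```

Call:
step_arm --pt "-10 35 0" --pt "-10 35 0" --pt "-10 35 0" --pt "0 35 0" --pt "0 35 0" --pt "0 0 0" --twist '[0,0,0,0,0,0]'

```text
clock: 60.08
tool_pos: [430.8, 39.0, 216.0]
orientation: [179.6, 0.2, -176.6]
force: [0.3, 0.5, -0.5]
opening: 0.6
gripper_force: 0.0
```

```bash
python3 bed.py -96 -32 96 2>/dev/null; python3 up.py 340|grep side; python3 up.py 237|grep side;python3 - <<'E'
from m import *
a,X=world('scene'); x,y,z=np.moveaxis(np.nan_to_num(X),2,0)
rect(X[(abs(x-641)<40)&(y>-320)&(y<-120)&(z>103)&(z<109)],'lock')
cv2.imwrite('pics/z.png',a)
E
```

```text
tcp [430.8  39.  216. ] local [-107.7  301.4] F [ 0.3  0.5 -0.5]
scene plate face x [44.7 55. ]
scene -96.0 1158 x [-79.  41.] top z,y @x [(-70, np.float64(82.0), -96.1), (-30, np.float64(85.1), -95.0), (-10, np.float64(86.0), -96.4), (10, np.float64(86.0), -95.5), (30, np.float64(86.0), -96.2)]
scene -32.0 1123 x [-79.  40.] top z,y @x [(-70, np.float64(82.3), -31.6), (-30, np.float64(85.9), -33.1), (-10, np.float64(86.5), -33.4), (10, np.float64(85.8), -32.8), (30, np.float64(85.1), -33.6)]
scene 96.0 963 x [-78.  41.] top z,y @x [(-70, np.float64(81.9), 95.6), (-30, np.float64(85.4), 94.0), (-10, np.float64(85.7), 93.3), (10, np.float64(85.2), 93.2), (30, np.float64(85.1), 94.7)]
side plate face x [44.2 53.9]
side -96.0 294 x [-42.  45.] top z,y @x [(-30, np.float64(82.8), -92.8), (-10, np.float64(83.3), -91.4), (10, np.float64(85.2), -91.3), (30, np.float64(83.3), -91.2)]
side -32.0 318 x [-43.  45.] top z,y @x [(-30, np.float64(83.0), -29.3), (-10, np.float64(84.4), -28.5), (10, np.float64(83.7), -26.8), (30, np.float64(85.6), -27.7)]
side 96.0 439 x [-71.  45.] top z,y @x [(-30
[... 621 characters left out ...]
                                              ~~~~~~~~~~~~~^^^^^^^^^^^^^^^^^^^^^^^^^^
    return _quantile_unchecked(
        a, q, axis, out, overwrite_input, method, keepdims, weights)
    return _ureduce(a,
                    func=_quantile_ureduce_func,
    ...<5 lines>...
                    overwrite_input=overwrite_input,
                    method=method)
    r = func(a, **kwargs)
    result = _quantile(arr,
                       quantiles=q,
    ...<2 lines>...
                       out=out,
                       weights=wgt)
    slices_having_nans = np.isnan(arr[-1, ...])
                                  ~~~^^^^^^^^^
IndexError: index -1 is out of bounds for axis 0 with size 0
```

View pics/z.png

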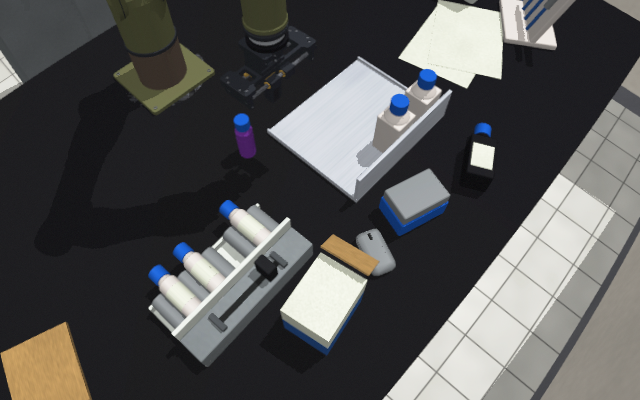

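```bash
python3 up.py 340 2>/dev/null|grep side; python3 -c "
from station import r
print(r.job_done())"
```

```text
the job is handed in; nothing more can be done
None
```

The job is handed in: both buffers stand against the splash wall, the three samples lie in beds 1, 2 and 4 against the end plate, and the lock was then pushed until it stopped moving at 11 N. The one gap is that my last numeric check of the buffer near y = 340 came back blank, though it measured in place just before the lock push and looked upright in the final picture.

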